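Set a reagent bottle into the gap in a sloping bottle rack

TASK

Put the red-capped reagent bottle from the bench into the empty place in the row of bottles in the sloping rack, so that it stands flat on the sloping floor, upright to it and in line with its neighbours. Lower it all the way down before you let go, do not drop it in. Leave the other bottles standing in their places, and do not push the tube racks about.

Things in the scene. Friction and masses are not known exactly. Their poses are not given: they have to be found in the camera images.
- bottle_red: Bottle to put away, RED cap, upright on the bench, any yaw. Square closed white plastic bottle, 75 to 145 g: body 44 x 44 mm, foot bevelled over the lowest 5 mm (to 39 mm square), shoulder narrowing from 70 to 80 mm height, thin neck, round screw cap of 32 mm diameter from 86 to 110 mm height (top). Origin: centre of its underside; z towards the cap, x and y square to the side faces.
- bottle_blue: Neighbour in the rack, BLUE cap, loose, standing on the sloping floor, its z square to that floor. Same size, range of mass, origin and axes as the red bottle. The four neighbours stand in any order, two on each side of the 48 mm wide empty place; the two of a pair are 1.5 mm apart.
- bottle_green: Neighbour in the rack, GREEN cap, loose, standing on the sloping floor, its z square to that floor. Same size, range of mass, origin and axes as the red bottle. The four neighbours stand in any order, two on each side of the 48 mm wide empty place; the two of a pair are 1.5 mm apart.
- bottle_yellow: Neighbour in the rack, YELLOW cap, loose, standing on the sloping floor, its z square to that floor. Same size, range of mass, origin and axes as the red bottle. The four neighbours stand in any order, two on each side of the 48 mm wide empty place; the two of a pair are 1.5 mm apart.
- bottle_black: Neighbour in the rack, BLACK cap, loose, standing on the sloping floor, its z square to that floor. Same size, range of mass, origin and axes as the red bottle. The four neighbours stand in any order, two on each side of the 48 mm wide empty place; the two of a pair are 1.5 mm apart.
- deck: Sloping floor of the fixed bottle rack. Origin: on its upper face, mid of the empty place, 40 mm above the bench: the red bottle's origin belongs here. z: square to the floor, leaning 28 degrees from vertical towards the low front; x: up the slope; y: along the row. The low front faces the robot, rack turned up to 0.3 rad. Floor 231 mm long in y, from x = -22 to +28 mm; open at the rear, nothing above.
- lip_top (a point): Middle of the top edge of the rack's clear front lip (4 mm thick, along the whole row, at the low front of the floor). The lip stands 36 mm above the floor, square to it; its inner face is at x = -22 mm of deck and the bottles rest against it. At the row's ends are white upright side plates, up to 89 mm above the bench.
- green_rack: Bystander: green microtube rack, 83 x 122 x 30 mm (x, y, z; white tube lids stand up to 34 mm), loose on the bench. Origin: centre of its underside.
- tube_rack: Bystander: white tube rack with ten capped sample tubes, 50 x 117 x 94 mm (x, y, z), loose on the bench. Origin: centre of its underside.
There are look-alikes about, which are no part of the job. What is shaped like the bottle_red but orange is not meant.

How it is judged:
By the outcome, as a careful person would: the job done as asked, in the order asked, and still so for the second after the job is handed in, with the robot touching nothing.
It also fails if it takes over 42 s, if anything falls off the work surface, if the arm or the gripper's body presses on something with over 40 N, if the wrist force passes 120 N, or if a joint passes its speed limit or range.

ROBOT

A 6-joint arm with a two-finger parallel gripper is mounted at the origin on the work surface. World frame = base frame: x ahead of the robot, y to its left, z up, the work surface at z = 0. Lengths are in m, angles in degrees, forces in N, time in s.
With the tool pointing down it reaches from about 0.4 to 0.825 m from the base axis. Payload 7 kg.
Tool frame: the origin (TCP) lies midway between the tips of the shut fingers; the grasp point (between the pads) lies 19 mm behind it (grip_depth is the distance from the TCP to the grasp point, in m); z points along the fingers, y is the direction in which the jaws open and shut (so a half turn about z gives the same grasp; the last joint's range is limited). The gripper opens to 88 mm and grips with 3 to 60 N. Pads are 19 mm wide; open, the fingers measure 130 mm over their backs; the gripper's body (78 mm by 193 mm) begins 47 mm behind the grasp point.
Start: joints at [-49.326, 20.546, 0.682, 0, -70.136, -16.507], TCP at [0.276, -0.616, 0.227] pointing down, gripper open.
Joint ranges: [-176.03, 176.03], [-82.01, 121.73], [-58.28, 71.71], [-173.87, 95.51], [-174.79, -0.11], [-173.66, 173.66]. Speed limits (degrees/s): [136.94, 136.94, 172.46, 180, 180, 180].

INTERFACE

Orientations are given as [roll, pitch, yaw] about the fixed x, y, z axes, in that order (R = Rz(yaw) Ry(pitch) Rx(roll)).
In Python, from plant import * gives the robot as it stands.
- The arm moves only by the shell command python3 -m inch 'ROWS'. ROWS is JSON, a list of rows, each an object of numbers: "ax", "ay", "az": the turn, a rotation vector about the tool's x, y, z in degrees; "dx", "dy", "dz": the shift along the tool's x, y, z in mm; "fingers": the finger opening in mm, from 0 to 87.6. In form: [{"ax": .., "ay": .., "az": .., "dx": .., "dy": .., "dz": .., "fingers": ..}, ...]. A call has 1 to 8 rows; each row is the pose to reach, as a shift and turn from the pose commanded when the call began, along the tool's axes at that moment; what a row does not reach only later rows make up. A row lasts 1/8 s, in which the tool goes at most 62.5 mm and 10.7 degrees, less where a joint would pass 70% of its speed; a pose out of reach is approached as far as the arm can. A call with a gripper value outside its range is refused whole. The fingers move at their own pace and stop on an object; the grip force is fixed at half the most. Time passes only in rows, so rows that repeat a pose let the fingers close. It gives the time, the measured TCP pose, the force and the opening at its end, in the units of the state.
- get_obs(): the state, without advancing time (a new reading comes with each control period).
- snapshot(name): name is "scene" or "top"; returns a dict with "image" (384x512x3 uint8, red, green, blue), "fx", "fy", "cx", "cy" (pixels), "rvec" (rotation vector, rad) and "tvec" (3), from world to camera coordinates, as OpenCV has them. Camera axes: x right, y down, z forward; pixel columns grow to the right and rows downward; lengths in m; the calibration is good to about 2 mm. A picture is of the moment at which its call begins. There is no depth.
- close_job(): hands the job in, once; it reports no verdict.
Trained networks look in the newest picture that a camera, given by its name, has taken for a name from the list of things; names that differ only in an ending like _2 or _b are one class to them, and where a whole thing is asked for, a point or a joint stands for the part that bears it (a point fixed in the world has none). Each returns a list of dicts, best first, with "score" (0 to 1); they miss things now and then, are a little off and sometimes report something else, mostly with a low value. They report only what shows in the picture. A call takes as long as a camera call. They do not tell look-alikes from the thing itself.
- search_frame(target, camera): "bbox" ([centre column, centre row, width, height] in pixels, round what is visible of it).
- trace(target, camera): "mask" (384x512 bool, what is visible of it) and "bbox" ([centre column, centre row, width, height] in pixels, round what is visible of it).
- landmark_of(target, camera): "position" ([column, row] in pixels: a listed point, or the origin of a listed thing).
The state is a dict: "clock": time; "joint_pos": joint angles; "qvel": joint speeds; "tau": joint torques, N m; "tool_pos": TCP position; "orientation": TCP orientation; "force": force on the tool from outside, world axes, zero at the start; "moment": the same for the moment, N m; "opening": finger opening in m.
Only numpy, scipy, OpenCV 4.12 (cv2) and the standard library are available. Lean on these libraries where they do the work, as an engineer would, in place of code of your own. Each camera call takes 0.05 s, during which the arm holds its last target.

## Working session

There is one attempt and no reset: what is moved stays moved. The work goes in short steps, Python scripts to look and compute and a shell command to move; the robot and the scene stay as the last step left them, time stands still between calls to the robot, and variables do not carry over. Pictures are saved under pics/ and viewed, and the job is handed in when it is done.

```bash
ls; mkdir -p pics
cat > h.py <<'E'
from plant import *
import numpy as np, cv2
from scipy.spatial.transform import Rotation as Ro
def cam(s):
    K=np.array([[s['fx'],0,s['cx']],[0,s['fy'],s['cy']],[0,0,1.]])
    return K,cv2.Rodrigues(np.array(s['rvec'],float))[0],np.array(s['tvec'],float)
def ray(s,uv):
    K,R,t=cam(s); d=R.T@np.linalg.inv(K)@np.array([uv[0],uv[1],1.]); return -R.T@t,d
def atz(s,uv,z):
    o,d=ray(s,uv); return o+d*(z-o[2])/d[2]
def proj(s,P):
    K,R,t=cam(s); p=(R@np.atleast_2d(P).T).T+t; p=p@K.T; return p[:,:2]/p[:,2:]
def save(n,im,f=1): 
    cv2.imwrite('pics/'+n,cv2.resize(cv2.cvtColor(im,cv2.COLOR_RGB2BGR),None,fx=f,fy=f,interpolation=cv2.INTER_CUBIC))
E
python3 - <<'E'
from h import *
import pickle
o=get_obs();print(o)
for c in('scene','top'):
    s=snapshot(c);pickle.dump(s,open(c+'.pkl','wb'));save(c+'0.png',s['image'],1.5)
    for n in('bottle_red','bottle_blue','bottle_green','bottle_yellow','bottle_black','deck','lip_top','green_rack','tube_rack'):
        print(c,n,[(np.round(r['position'],1).tolist(),round(r['score'],2)) for r in landmark_of(n,c)])
    print([(np.round(r['bbox'],1).tolist(),round(r['score'],2)) for r in search_frame('bottle_red',c)])
E
```

```text
pics
{'clock': 0.0, 'joint_pos': array([-4.93246584e+01,  2.05904929e+01,  6.30891326e-01, -2.09909223e-02,
       -7.01345728e+01, -1.65061242e+01]), 'qvel': array([ 0.02765569, -0.05493861, -0.05877012, -0.01366827, -0.02178431,
       -0.00945228]), 'tau': array([-1.19537628e-03, -5.82718670e+01,  2.93055439e+01,  6.99739069e+00,
        6.70002846e-03, -2.31056301e-04]), 'tool_pos': array([ 0.2761243 , -0.6153785 ,  0.22560868]), 'orientation': array([ 1.79904100e+02, -7.83999784e-03, -1.55837925e+02]), 'force': array([ 0.86498923,  0.40602407, -0.13729955]), 'moment': array([0.00992321, 0.01266621, 0.03193279]), 'opening': 0.08763578984811382}
scene bottle_red [([275.4, 194.8], 0.75), ([298.7, 204.7], 0.67)]
scene bottle_blue [([212.9, 178.8], 0.83)]
scene bottle_green [([177.0, 161.3], 0.6)]
scene bottle_yellow [([189.8, 163.7], 0.71)]
scene bottle_black [([224.7, 181.8], 0.72)]
scene deck [([198.6, 170.6], 0.65)]
scene lip_top [([209.3, 159.3], 0.67)]
scene green_rack [([293.5, 249.6], 0.8)]
scene tube_rack [([381.1, 224.0], 0.79)]
[([301.8, 188.9, 24.1, 44.4], 0.97), ([274.4, 177.9, 21.2, 40.5], 0.71)]
top bottle_red [([217.3, 216.6], 0.56), ([347.4, 199.9], 0.32)]
top bottle_blue [([310.6, 195.7], 0.68)]
top bottle_green [([362.3, 205.8], 0.65)]
top bottle_yellow [([348.1, 200.0], 0.65), ([194.1, 153.6], 0.63), ([289.9, 189.4], 0.33)]
top bottle_black [([290.1, 188.8], 0.62)]
top deck [([329.1, 200.8], 0.55), ([364.5, 206.5], 0.44)]
top lip_top [([326.6, 213.1], 0.89), ([133.0, 227.4], 0.47)]
top green_rack [([193.6, 154.8], 0.55)]
top tube_rack [([133.9, 226.8], 0.58), ([365.0, 204.7], 0.42)]
[([247.5, 224.3, 18.4, 19.7], 0.74)]
```

View pics/scene0.png

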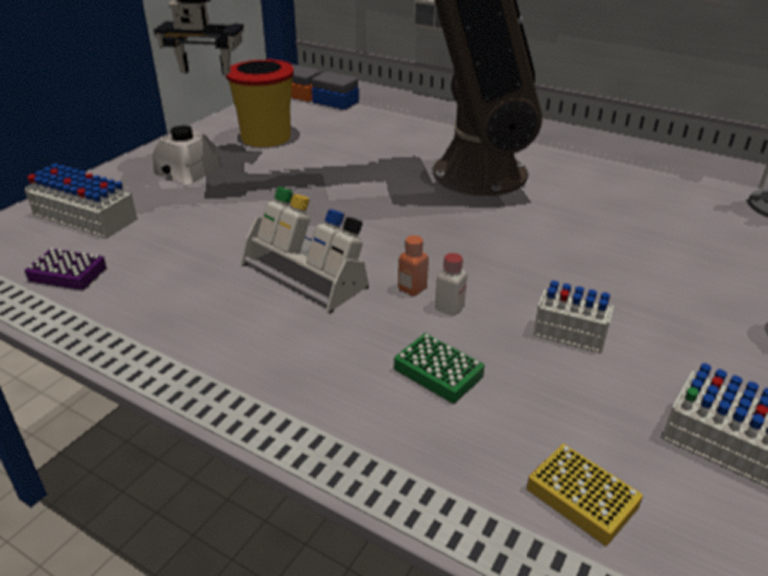

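View pics/top0.png

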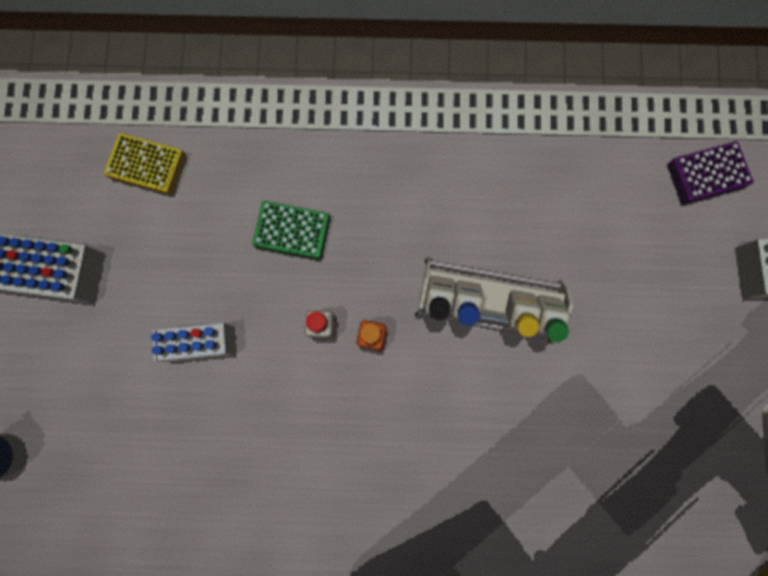

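Run:
```python
from h import *
import pickle
T=pickle.load(open('top.pkl','rb'));S=pickle.load(open('scene.pkl','rb'))
a=cv2.resize(T['image'][175:245,190:300],None,fx=6,fy=6,interpolation=cv2.INTER_CUBIC)
b=cv2.resize(S['image'][120:220,160:325],None,fx=4.8,fy=4.8,interpolation=cv2.INTER_CUBIC)
save('ct.png',a);save('cs.png',b)
save('cr.png',T['image'][165:240,265:385],6.5)
```

```text
(no output)
```

View crops.

The scene picture shows two bottles of the right shape. One has a white body and red cap, at about (301,189) in scene and (212,216) in top. The other is all orange, at (275,178) in scene and (247,224) in top. The white one fits the description. The gap in the rack lies between the blue and yellow caps. I'll confirm all this in crops.

View pics/ct.png

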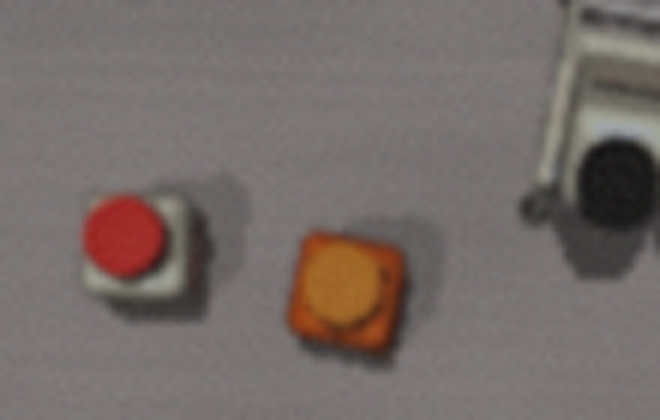

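View pics/cs.png

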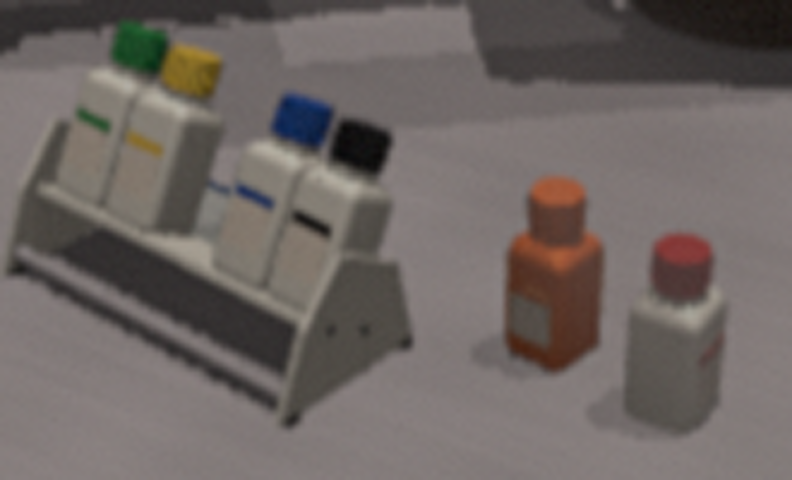

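View pics/cr.png

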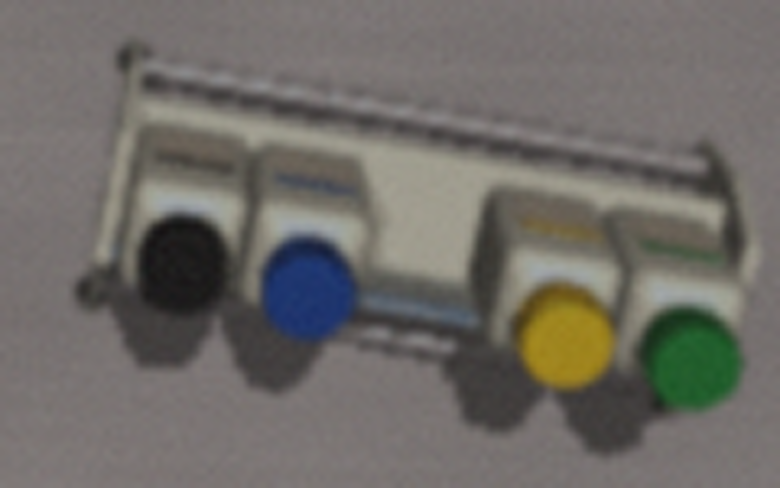

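```bash
cat > fit.py <<'E'
from h import *
import pickle
from scipy.optimize import least_squares
th=np.linspace(0,2*np.pi,40,endpoint=False)
def cyl(r,z0,z1): return np.array([[r*np.cos(a),r*np.sin(a),z] for z in(z0,z1) for a in th])
CAP=cyl(.016,.086,.110)
def sq(h,z): return [[a*h,b*h,z] for a in(-1,1) for b in(-1,1)]
BODY=np.array(sq(.0195,0)+sq(.022,.005)+sq(.022,.07)+sq(.016,.08))
c28,s28=np.cos(np.radians(28)),np.sin(np.radians(28))
def deckR(yaw): # columns x up slope,y,z
    f=np.array([np.cos(yaw),np.sin(yaw),0]);l=np.array([-np.sin(yaw),np.cos(yaw),0]);u=np.array([0,0,1.])
    return np.c_[c28*f+s28*u,l,-s28*f+c28*u]
def hullmask(s,P,up=4):
    p=cv2.convexHull((proj(s,P)).astype(np.float32))
    m=np.zeros((384*up,512*up),np.uint8);cv2.fillConvexPoly(m,np.round((p+.5)*up-.5).astype(np.int32),255)
    return cv2.resize(m,(512,384),interpolation=cv2.INTER_AREA)/255.
def hullcen(s,P):
    p=cv2.convexHull(proj(s,P).astype(np.float32));m=cv2.moments(p);return np.array([m['m10']/m['m00'],m['m01']/m['m00']])
def capmask(im,col,box):
    hsv=cv2.cvtColor(im,cv2.COLOR_RGB2HSV).astype(int);H,S,V=[hsv[...,i] for i in range(3)]
    m={'red':((H<8)|(H>170))&(S>115),'blue':(H>100)&(H<125)&(S>110),'green':(H>45)&(H<90)&(S>110),'yellow':(H>12)&(H<32)&(S>120),'black':(V<45)}[col]
    c,r,w=box;k=np.zeros(m.shape,bool);k[int(r-w):int(r+w),int(c-w):int(c+w)]=1
    m=(m&k).astype(np.uint8);n,l,st,ce=cv2.connectedComponentsWithStats(m)
    i=1+np.argmax(st[1:,4]);return l==i,ce[i],st[i]
E
cat > m1.py <<'E'
from fit import *
T=pickle.load(open('top.pkl','rb'));S=pickle.load(open('scene.pkl','rb'))
guess={'top':dict(red=(211,215,12),blue=(312,209,12),green=(371,220,12),yellow=(352,217,12),black=(293,205,12)),
'scene':dict(red=(302,175,10),blue=(223,145,9),green=(189,130,8),yellow=(200,135,8),black=(235,150,9))}
C={}
for cn,s in(('top',T),('scene',S)):
    for k,b in guess[cn].items():
        m,ce,st=capmask(s['image'],k,b);C[cn,k]=ce;print(cn,k,np.round(ce,2),st.tolist())
cams=dict(top=T,scene=S)
def resrack(p,sgn,use):
    R=deckR(p[2]);r=[]
    for k,y in(('black',.0915),('blue',.046),('yellow',-.046),('green',-.0915)):
        P=(CAP+[0,sgn*y,0])@R.T+[p[0],p[1],.04]
        for cn in use: r+=list(hullcen(cams[cn],P)-C[cn,k])
    return np.array(r)
print('top pose base proj',proj(T,[[.5,0,0],[.5,.1,0],[.6,0,0]]).round(0).tolist())
p0=np.r_[atz(T,(330,205),.08)[:2],0]
for use in(('top',),('scene',),('top','scene')):
    q=least_squares(resrack,p0,args=(1,use),x_scale=[.01,.01,.1]);print('rack',use,q.x.round(4),np.degrees(q.x[2]).round(2),'res',q.fun.round(2).tolist())
rack=q.x
def resb(p,use):
    r=[]
    for cn in use: r+=list(hullcen(cams[cn],CAP+[p[0],p[1],0])-C[cn,'red'])
    return np.array(r)
for use in(('top',),('scene',),('top','scene')):
    q=least_squares(resb,atz(T,(211,215),.1)[:2],args=(use,),x_scale=.01);print('red',use,q.x.round(4),q.fun.round(2))
for cn in('top','scene'):
    r=trace('bottle_red',cn)
    for k in r: print(cn,k['score'],k['bbox'],k['mask'].sum())
pickle.dump((rack,q.x),open('est.pkl','wb'))
E
python3 m1.py
```

```text
top red [210.35 213.99] [204, 208, 14, 13, 144]
top blue [312.   209.28] [306, 202, 14, 15, 164]
top green [370.95 219.9 ] [365, 213, 14, 14, 157]
top yellow [351.37 216.56] [344, 209, 16, 16, 194]
top black [292.55 205.68] [287, 199, 13, 14, 155]
scene red [302.02 171.64] [297, 169, 11, 6, 56]
scene blue [222.5 144.5] [217, 140, 12, 10, 90]
scene green [188.59 129.38] [184, 125, 10, 10, 76]
scene yellow [199.3  134.23] [194, 130, 12, 10, 99]
scene black [234.56 150.11] [229, 145, 12, 11, 90]
top pose base proj [[285.0, 233.0], [247.0, 232.0], [286.0, 195.0]]
rack ('top',) [ 0.5888 -0.1073 -0.154 ] -8.82 res [-0.01, 0.01, -0.06, -0.04, 0.01, -0.11, 0.05, 0.13]
rack ('scene',) [ 0.5937 -0.0955 -0.0384] -2.2 res [3.42, -0.94, 2.07, 0.09, -0.53, 1.55, -1.97, 2.24]
rack ('top', 'scene') [ 0.5889 -0.1067 -0.1487] -8.52 res [-0.21, 0.19, 0.13, -0.73, -0.24, 0.03, -0.01, -0.42, -0.14, -0.24, -0.13, -0.28, -0.09, -0.11, -0.32, -0.17]
red ('top',) [0.5348 0.1839] [-0.  0.]
red ('scene',) [0.5211 0.1792] [ 0. -0.]
red ('top', 'scene') [0.5314 0.183 ] [ 0.31  1.41 -0.47  2.25]
top 0.7 [217.1, 217.0, 22.1, 24.4] 376
top 0.55 [247.2, 224.4, 22.0, 18.9] 334
scene 0.98 [275.0, 178.4, 20.6, 37.6] 662
scene 0.75 [303.0, 188.9, 26.4, 41.7] 700
```

```bash
cat > m2.py <<'E'
from fit import *
from scipy.optimize import minimize
T=pickle.load(open('top.pkl','rb'));S=pickle.load(open('scene.pkl','rb'));cams=dict(top=T,scene=S)
def redcap(s,box):
    hsv=cv2.cvtColor(s['image'],cv2.COLOR_RGB2HSV).astype(int)
    m=((hsv[...,0]<8)|(hsv[...,0]>165))&(hsv[...,1]>75);k=np.zeros(m.shape,bool);c,r,w=box;k[r-w:r+w,c-w:c+w]=1
    n,l,st,ce=cv2.connectedComponentsWithStats((m&k).astype(np.uint8));i=1+np.argmax(st[1:,4]);return ce[i],st[i]
C={};C['top'],a=redcap(T,(211,215,12));C['scene'],b=redcap(S,(302,175,10));print(C,a,b)
for use in(('top',),('scene',),('top','scene')):
    q=least_squares(lambda p:np.concatenate([hullcen(cams[c],CAP+[p[0],p[1],0])-C[c] for c in use]),[.53,.18],x_scale=.01);print(use,q.x.round(4),q.fun.round(2))
M={'top':trace('bottle_red','top')[0]['mask'],'scene':max(trace('bottle_red','scene'),key=lambda k:k['bbox'][0])['mask']}
def rend(s,x,y,yw):
    c,sn=np.cos(yw),np.sin(yw);R=np.array([[c,-sn,0],[sn,c,0],[0,0,1]]);o=[x,y,0]
    return np.maximum(hullmask(s,BODY@R.T+o),hullmask(s,CAP+o))
for use in(('top',),('scene',),('top','scene')):
  best=[]
  for d in range(-45,45,5):
    f=lambda p:sum(np.abs(rend(cams[c],p[0],p[1],np.radians(d))-M[c]).sum() for c in use)
    r=minimize(f,q.x,method='Nelder-Mead',options=dict(initial_simplex=[q.x,q.x+[.004,0],q.x+[0,.004]],maxfev=40));best.append((round(r.fun,1),d,r.x.round(4).tolist()))
  print(use,sorted(best)[:6])
E
python3 m2.py
```

```text
{'top': array([210.3902439 , 213.94512195]), 'scene': array([301.6       , 174.18333333])} [203 207  15  15 164] [296 169  12  12 120]
('top',) [0.5349 0.1838] [ 0. -0.]
('scene',) [0.5326 0.1837] [-0.  0.]
('top', 'scene') [0.5344 0.1839] [-0.07  0.21 -0.21  0.34]
('top',) [(np.float64(34.1), 0, [0.5335, 0.1825]), (np.float64(36.6), -5, [0.5336, 0.1824]), (np.float64(40.0), 5, [0.5333, 0.1825]), (np.float64(44.3), -10, [0.5333, 0.1834]), (np.float64(49.8), 10, [0.5337, 0.1823]), (np.float64(56.6), -15, [0.5336, 0.1826])]
('scene',) [(np.float64(52.0), 5, [0.5386, 0.1874]), (np.float64(54.5), 10, [0.5388, 0.1872]), (np.float64(55.6), 0, [0.5385, 0.187]), (np.float64(67.7), -5, [0.5367, 0.1861]), (np.float64(67.7), 15, [0.5392, 0.1866]), (np.float64(75.0), -10, [0.5387, 0.1864])]
('top', 'scene') [(np.float64(128.0), 0, [0.5336, 0.1847]), (np.float64(131.3), 5, [0.5345, 0.1852]), (np.float64(133.1), -5, [0.5342, 0.185]), (np.float64(135.4), 10, [0.5336, 0.184]), (np.float64(149.0), -10, [0.5344, 0.1847]), (np.float64(155.5), 15, [0.5339, 0.184])]
```

```bash
cat > go.py <<'E'
from h import *
def need(pos,R):
    o=get_obs();Rc=Ro.from_euler('xyz',o['orientation'],degrees=True)
    d=Rc.inv().apply(np.array(pos)-o['tool_pos'])*1000
    w=(Rc.inv()*Ro.from_matrix(R)).as_rotvec(degrees=True)
    print('t',round(o['clock'],2),'d mm',d.round(1),'rot',w.round(2),'pos',o['tool_pos'].round(4),'rpy',o['orientation'].round(2),'open',round(o['opening'],4),'F',o['force'].round(1))
def down(yaw): return Ro.from_euler('xyz',[180,0,yaw],degrees=True).as_matrix()
E
python3 -c "
from go import *
need([.5345,.184,.225],down(-90))"
```

```text
t 1.3 d mm [-563.   624.     1.5] rot [  0.    -0.   -65.83] pos [ 0.2763 -0.6158  0.2266] rpy [-180.     -0.   -155.83] open 0.0876 F [0.1 0.3 0.1]
```

```bash
python3 -m inch '[{"dx":-563,"dy":624,"dz":0,"az":-65.8},{"dx":-563,"dy":624,"dz":0,"az":-65.8},{"dx":-563,"dy":624,"dz":0,"az":-65.8},{"dx":-563,"dy":624,"dz":0,"az":-65.8},{"dx":-563,"dy":624,"dz":0,"az":-65.8},{"dx":-563,"dy":624,"dz":0,"az":-65.8},{"dx":-563,"dy":624,"dz":0,"az":-65.8},{"dx":-563,"dy":624,"dz":0,"az":-65.8}]'; python3 -c "
from go import *
need([.5345,.184,.225],down(-90));print(get_obs()['joint_pos'].round(1))"
```

```text
t 1.3 d mm [-563.   624.     1.5] rot [  0.    -0.   -65.83] pos [ 0.2763 -0.6158  0.2266] rpy [-180.     -0.   -155.83] open 0.0876 F [0.1 0.3 0.1]
[-49.3  20.5   0.7   0.  -70.1 -16.5]$[0]: bad value
```

```bash
python3 -m inch '[{"ax":0,"ay":0,"az":-8,"dx":-40,"dy":44,"dz":0,"fingers":87},{"ax":0,"ay":0,"az":-16,"dx":-80,"dy":89,"dz":0,"fingers":87},{"ax":0,"ay":0,"az":-24,"dx":-120,"dy":133,"dz":0,"fingers":87},{"ax":0,"ay":0,"az":-32,"dx":-160,"dy":177,"dz":0,"fingers":87},{"ax":0,"ay":0,"az":-40,"dx":-200,"dy":222,"dz":0,"fingers":87},{"ax":0,"ay":0,"az":-48,"dx":-240,"dy":266,"dz":0,"fingers":87},{"ax":0,"ay":0,"az":-56,"dx":-280,"dy":310,"dz":0,"fingers":87},{"ax":0,"ay":0,"az":-64,"dx":-320,"dy":355,"dz":0,"fingers":87}]'; python3 -c "
from go import *
need([.5345,.184,.225],down(-90));print(get_obs()['joint_pos'].round(1))"
```

```text
clock: 2.3
tool_pos: [0.4233, -0.1591, 0.2271]
orientation: [-179.9, -0.0, -91.6]
force: [1.7, -0.4, -0.5]
opening: 0.0871
t 2.3 d mm [-346.  -101.8    2.2] rot [-0.07 -0.   -1.57] pos [ 0.4233 -0.1591  0.2271] rpy [-179.93   -0.    -91.57] open 0.0871 F [ 1.7 -0.4 -0.5]
[  4.5  -1.1 -26.    0.  -65.   -6.1]
```

```bash
python3 -m inch '[{"ax":0,"ay":0,"az":-1.6,"dx":-60,"dy":-17,"dz":0,"fingers":87},{"ax":0,"ay":0,"az":-1.6,"dx":-120,"dy":-35,"dz":0,"fingers":87},{"ax":0,"ay":0,"az":-1.6,"dx":-180,"dy":-52,"dz":0,"fingers":87},{"ax":0,"ay":0,"az":-1.6,"dx":-240,"dy":-70,"dz":0,"fingers":87},{"ax":0,"ay":0,"az":-1.6,"dx":-300,"dy":-88,"dz":0,"fingers":87},{"ax":0,"ay":0,"az":-1.6,"dx":-346,"dy":-102,"dz":0,"fingers":87},{"ax":0,"ay":0,"az":-1.6,"dx":-346,"dy":-102,"dz":40,"fingers":87},{"ax":0,"ay":0,"az":-1.6,"dx":-346,"dy":-102,"dz":80,"fingers":87}]'
python3 - <<'E'
from go import *
need([.5345,.184,.049],down(-90));print(get_obs()['joint_pos'].round(1))
for c in('scene','top'):
    s=snapshot(c)
    save('g1'+c+'.png',s['image'][100:250,200:360] if c=='scene' else s['image'][150:280,140:300],4)
E
```

```text
clock: 3.3
tool_pos: [0.5361, 0.1827, 0.1457]
orientation: [-180.0, 0.0, -90.2]
force: [0.6, 0.4, 0.2]
opening: 0.0869
t 3.3 d mm [-1.2  1.7 96.7] rot [-0.05  0.04 -0.16] pos [0.5361 0.1827 0.1457] rpy [-1.7995e+02  4.0000e-02 -9.0160e+01] open 0.0869 F [0.6 0.4 0.2]
[ 38.6  14.2 -19.7  -0.  -56.1 -38.8]
```

View pics/g1scene.png

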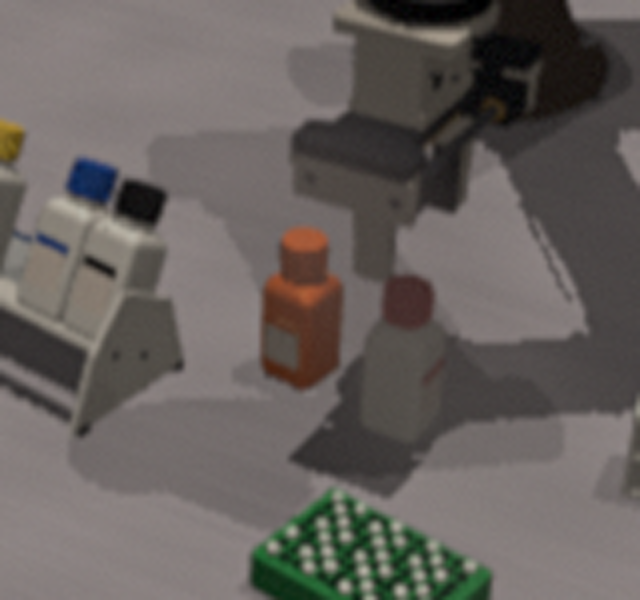

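View pics/g1top.png

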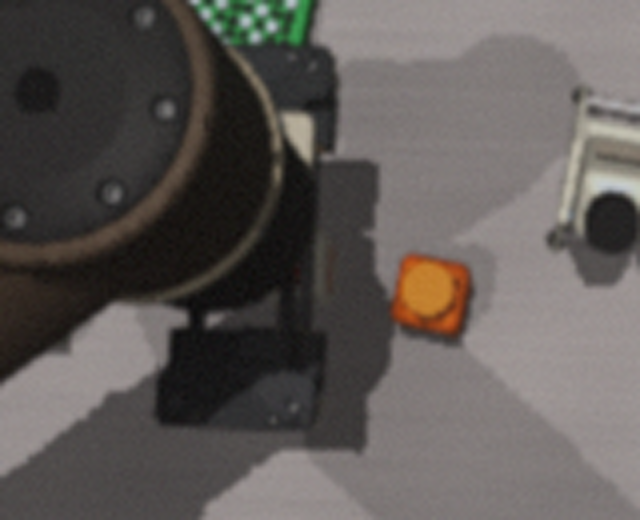

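```bash
python3 -m inch '[{"ax":0,"ay":0,"az":0,"dx":0,"dy":0,"dz":25,"fingers":87},{"ax":0,"ay":0,"az":0,"dx":0,"dy":0,"dz":50,"fingers":87},{"ax":0,"ay":0,"az":0,"dx":0,"dy":0,"dz":75,"fingers":87},{"ax":0,"ay":0,"az":0,"dx":0,"dy":0,"dz":97,"fingers":87},{"ax":0,"ay":0,"az":0,"dx":0,"dy":0,"dz":97,"fingers":87}]'
python3 - <<'E'
from go import *
for i in range(4):
    need([.5345,.184,.049],down(-90)); s=snapshot('scene')
save('g2.png',s['image'][100:250,200:360],4)
E
```

```text
clock: 4.03
tool_pos: [0.5359, 0.1813, 0.0497]
orientation: [179.9, -0.1, -90.2]
force: [0.8, 0.4, -1.0]
opening: 0.087
t 4.03 d mm [-2.7  1.4  0.7] rot [ 0.06 -0.06 -0.24] pos [0.5359 0.1813 0.0497] rpy [ 1.7994e+02 -6.0000e-02 -9.0240e+01] open 0.087 F [ 0.8  0.4 -1. ]
t 4.08 d mm [-2.2  2.1  1.7] rot [-0.03 -0.01 -0.22] pos [0.5366 0.1818 0.0507] rpy [-1.7997e+02 -1.0000e-02 -9.0220e+01] open 0.0869 F [-0.3 -0.1  0.2]
t 4.12 d mm [-1.9  2.5  2.2] rot [-0.09  0.04 -0.21] pos [0.537  0.1821 0.0512] rpy [-1.7991e+02  4.0000e-02 -9.0210e+01] open 0.0871 F [ 0.5 -0.2  0.1]
t 4.17 d mm [-1.8  2.6  2.4] rot [-0.12  0.06 -0.22] pos [0.5371 0.1822 0.0514] rpy [-1.7988e+02  7.0000e-02 -9.0220e+01] open 0.0869 F [-0.7 -0.1 -1. ]
```

View pics/g2.png

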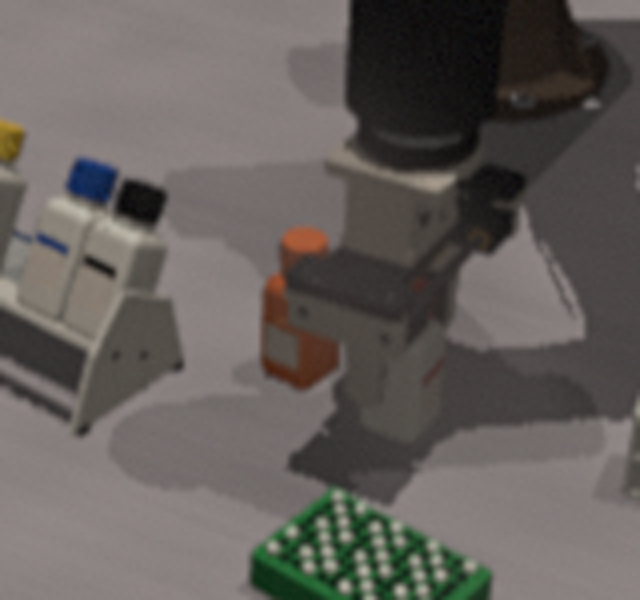

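```bash
python3 -m inch '[{"ax":0,"ay":0,"az":0,"dx":-2,"dy":2,"dz":1.5,"fingers":87},{"ax":0,"ay":0,"az":0,"dx":-2,"dy":2,"dz":1.5,"fingers":50},{"ax":0,"ay":0,"az":0,"dx":-2,"dy":2,"dz":1.5,"fingers":38},{"ax":0,"ay":0,"az":0,"dx":-2,"dy":2,"dz":1.5,"fingers":38},{"ax":0,"ay":0,"az":0,"dx":-2,"dy":2,"dz":1.5,"fingers":38},{"ax":0,"ay":0,"az":0,"dx":-2,"dy":2,"dz":1.5,"fingers":38},{"ax":0,"ay":0,"az":0,"dx":-2,"dy":2,"dz":1.5,"fingers":38}]'
python3 -c "
from go import *
need([.5345,.184,.049],down(-90))"
```

```text
clock: 5.1
tool_pos: [0.534, 0.1836, 0.048]
orientation: [-180.0, -0.0, -90.2]
force: [-0.5, -0.5, -0.6]
opening: 0.0439
t 5.1 d mm [-0.4 -0.5 -1. ] rot [-0.   -0.   -0.23] pos [0.534  0.1836 0.048 ] rpy [-180.     -0.    -90.23] open 0.0439 F [-0.5 -0.5 -0.6]
```

```bash
python3 -m inch '[{"ax":0,"ay":0,"az":0,"dx":0,"dy":0,"dz":-10,"fingers":38},{"ax":0,"ay":0,"az":0,"dx":0,"dy":0,"dz":-40,"fingers":38},{"ax":0,"ay":0,"az":0,"dx":0,"dy":0,"dz":-80,"fingers":38},{"ax":0,"ay":0,"az":0,"dx":0,"dy":0,"dz":-120,"fingers":38},{"ax":0,"ay":0,"az":0,"dx":0,"dy":0,"dz":-160,"fingers":38},{"ax":0,"ay":0,"az":0,"dx":0,"dy":0,"dz":-200,"fingers":38}]'
cat > tgt.py <<'E'
from go import *
from fit import deckR
import pickle
def place(x,y,z,rack=None,off=.049,extra=np.eye(3)):
    if rack is None: rack=pickle.load(open('est.pkl','rb'))[0]
    R=deckR(rack[2]);P=R@np.array([x,y,z+off])+[rack[0],rack[1],.04]
    need(P,np.c_[-R[:,1],-R[:,0],-R[:,2]])
E
python3 -c "
from tgt import *
place(.0015,0,.130);print(get_obs()['joint_pos'].round(1))"
```

```text
clock: 5.85
tool_pos: [0.5336, 0.1834, 0.2501]
orientation: [-180.0, 0.0, -90.2]
force: [1.0, -0.1, -1.1]
opening: 0.0434
t 5.85 d mm [277.9  25.4  51.2] rot [27.94  2.05  8.11] pos [0.5336 0.1834 0.2501] rpy [-1.7998e+02  2.0000e-02 -9.0230e+01] open 0.0434 F [ 1.  -0.1 -1.1]
[ 38.8   9.3 -11.5  -0.  -69.2 -39.1]
```

```bash
python3 -m inch '[{"ax":3.5,"ay":0.3,"az":1,"dx":35,"dy":3,"dz":6,"fingers":38},{"ax":7,"ay":0.5,"az":2,"dx":70,"dy":6,"dz":13,"fingers":38},{"ax":10.5,"ay":0.8,"az":3,"dx":105,"dy":9.5,"dz":19,"fingers":38},{"ax":14,"ay":1,"az":4,"dx":140,"dy":12.5,"dz":25,"fingers":38},{"ax":17.5,"ay":1.3,"az":5,"dx":175,"dy":16,"dz":32,"fingers":38},{"ax":21,"ay":1.5,"az":6,"dx":210,"dy":19,"dz":38,"fingers":38},{"ax":24.5,"ay":1.8,"az":7,"dx":245,"dy":22,"dz":45,"fingers":38},{"ax":27.9,"ay":2,"az":8.1,"dx":278,"dy":25.5,"dz":51,"fingers":38}]'
python3 - <<'E'
from tgt import *
place(.0015,0,.130);print(get_obs()['joint_pos'].round(1))
for c in('scene','top'):
    s=snapshot(c);pickle.dump(s,open(c+'2.pkl','wb'))
    save('h1'+c+'.png',s['image'][60:220,140:300] if c=='scene' else s['image'][130:280,250:400],4)
place(.0015,0,.130)
E
```

```text
clock: 6.85
tool_pos: [0.5069, -0.0949, 0.1977]
orientation: [-151.9, 0.0, -98.5]
force: [0.0, -1.1, -0.4]
opening: 0.0435
t 6.85 d mm [-0.5 -0.6 -0.8] rot [-0.11  0.05 -0.  ] pos [ 0.5069 -0.0949  0.1977] rpy [-1.5189e+02  5.0000e-02 -9.8500e+01] open 0.0435 F [ 0.  -1.1 -0.4]
[ 16.6  -9.6 -55.6  33.1 -21.4 -53.8]
t 6.95 d mm [-3.6 -4.3 -1.8] rot [ 0.16 -0.15 -0.17] pos [ 0.5036 -0.0975  0.1952] rpy [-1.5216e+02 -5.0000e-02 -9.8740e+01] open 0.0437 F [-0.4 -1.  -1.5]
```

View pics/h1scene.png

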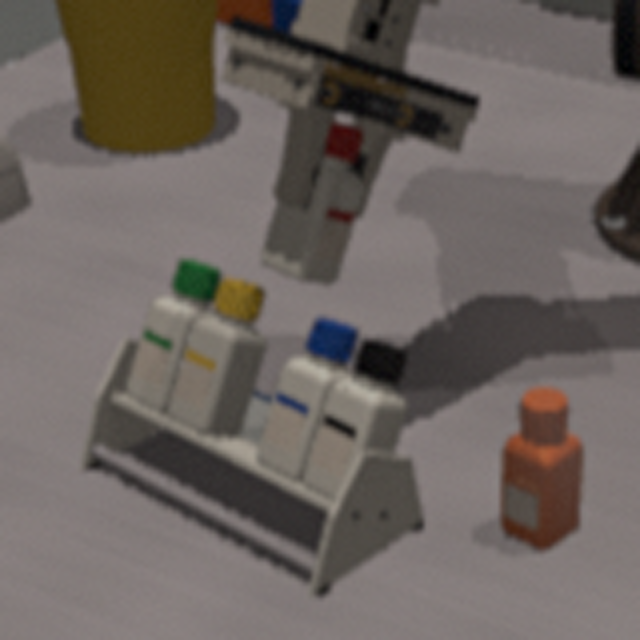

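View pics/h1top.png

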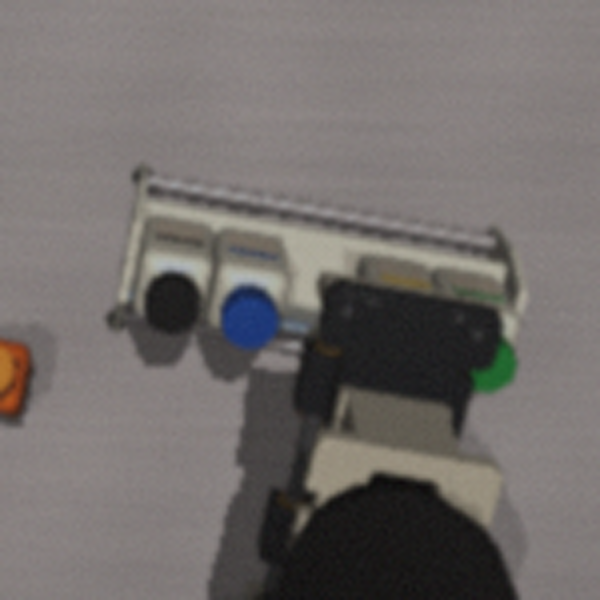

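```bash
python3 -m inch '[{"ax":0,"ay":0,"az":0,"dx":0,"dy":0,"dz":0,"fingers":38},{"ax":0,"ay":0,"az":0,"dx":0,"dy":0,"dz":0,"fingers":38}]' >/dev/null
cat > ov.py <<'E'
from tgt import *
from fit import CAP,BODY
import sys
def overlay(tag):
    rack=pickle.load(open('est.pkl','rb'))[0];R=deckR(rack[2]);D=np.array([rack[0],rack[1],.04])
    out=[]
    for c,box in(('scene',(60,220,140,300)),('top',(130,280,250,400))):
        s=snapshot(c);o=get_obs();pickle.dump(s,open(c+tag+'.pkl','wb'))
        Rt=Ro.from_euler('xyz',o['orientation'],degrees=True).as_matrix()
        Rb=np.c_[-Rt[:,1],-Rt[:,0],-Rt[:,2]];B=o['tool_pos']+Rt[:,2]*.049
        k=5;im=cv2.resize(s['image'][box[0]:box[1],box[2]:box[3]],None,fx=k,fy=k,interpolation=cv2.INTER_CUBIC)
        def dr(P,col):
            h=cv2.convexHull(proj(s,P).astype(np.float32))[:,0];h=((h-[box[2],box[0]]+.5)*k).astype(np.int32);cv2.polylines(im,[h],True,col,1)
        for Q in(BODY,CAP):
            dr(Q@Rb.T+B,(0,255,255))
            for y in(-.0915,-.046,.046,.0915): dr((Q+[0,y,0])@R.T+D,(255,0,255))
        cv2.imwrite('pics/ov%s%s.png'%(c,tag),cv2.cvtColor(im[:600],cv2.COLOR_RGB2BGR))
        l=R.T@(B-D);print(c,'bottle in deck mm',(l*1000).round(1),'rot',Ro.from_matrix(R.T@Rb).as_rotvec(degrees=True).round(2))
if __name__=='__main__': overlay(sys.argv[1])
E
python3 ov.py a
```

```text
scene bottle in deck mm [  2.1   1.3 128.8] rot [ 0.07 -0.01  0.06]
top bottle in deck mm [  1.8   1.3 128.6] rot [0.07 0.01 0.06]
```

View pics/ovscenea.png

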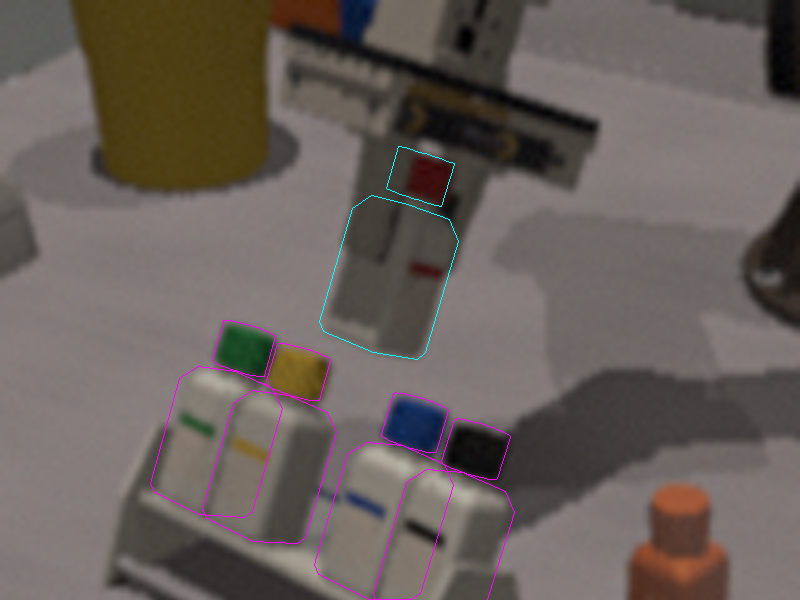

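View pics/ovtopa.png

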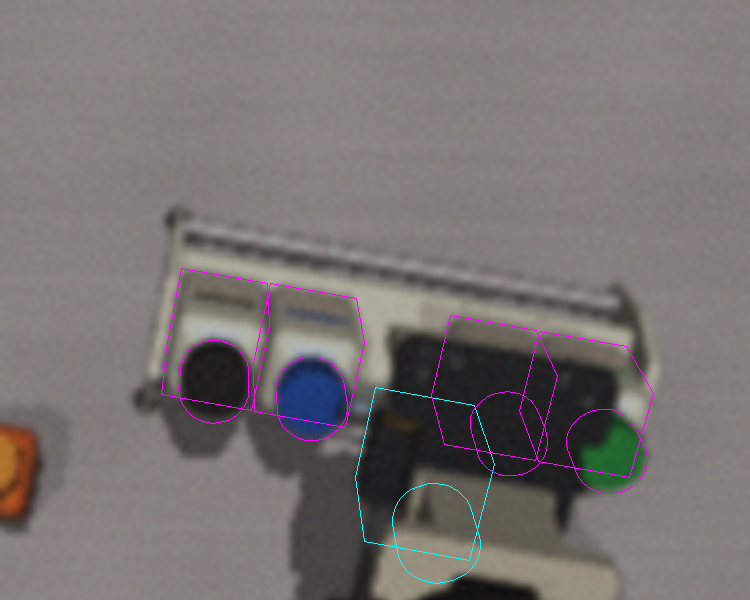

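```bash
python3 -m inch '[{"ax":0,"ay":0,"az":0,"dx":1.3,"dy":0,"dz":12,"fingers":38},{"ax":0,"ay":0,"az":0,"dx":1.3,"dy":0,"dz":24,"fingers":38},{"ax":0,"ay":0,"az":0,"dx":1.3,"dy":0,"dz":36,"fingers":38},{"ax":0,"ay":0,"az":0,"dx":1.3,"dy":0,"dz":48,"fingers":38},{"ax":0,"ay":0,"az":0,"dx":1.3,"dy":0,"dz":52,"fingers":38},{"ax":0,"ay":0,"az":0,"dx":1.3,"dy":0,"dz":52,"fingers":38},{"ax":0,"ay":0,"az":0,"dx":1.3,"dy":0,"dz":52,"fingers":38}]'; python3 ov.py b
```

```text
clock: 8.18
tool_pos: [0.5339, -0.101, 0.1579]
orientation: [-152.7, 0.3, -98.4]
force: [-0.5, 0.2, -1.6]
opening: 0.0437
scene bottle in deck mm [ 6.1 -2.2 81.1] rot [0.31 0.66 0.02]
top bottle in deck mm [ 6.1 -2.2 81.1] rot [0.31 0.66 0.02]
```

View pics/ovsceneb.png

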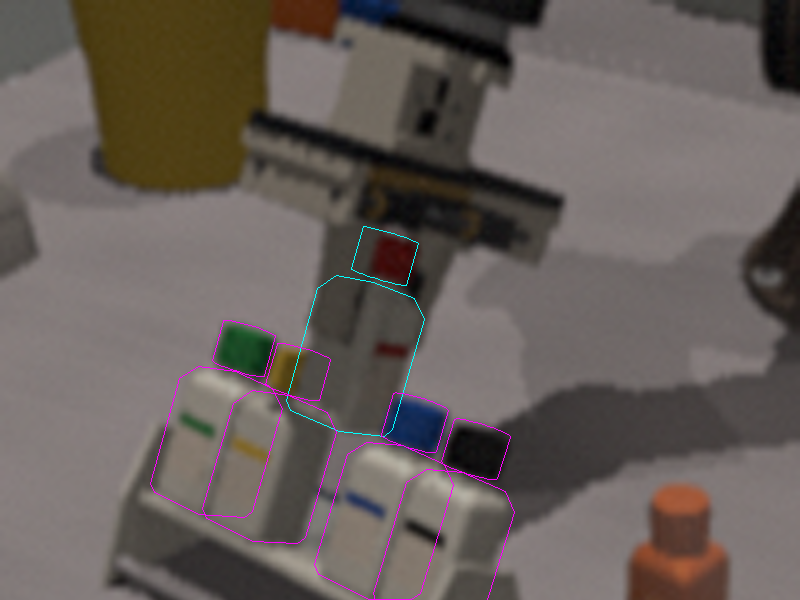

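View pics/ovtopb.png

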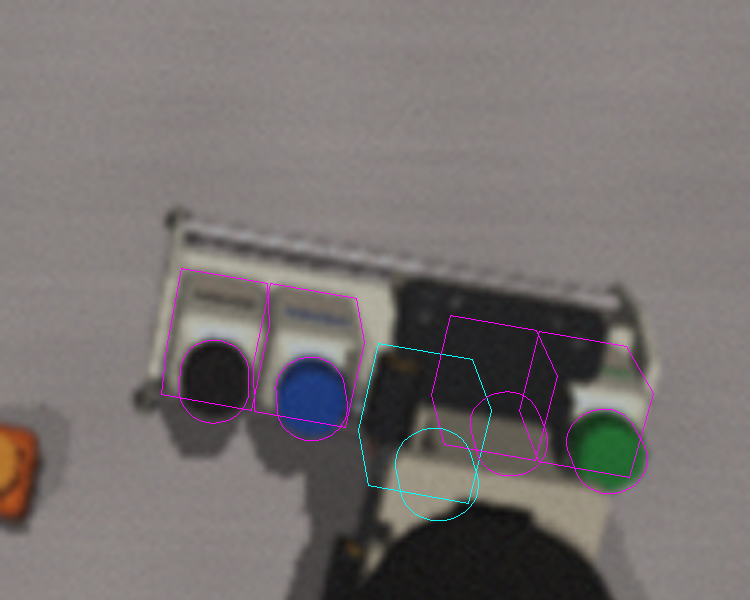

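```bash
python3 -m inch '[{"ax":0,"ay":0,"az":0,"dx":0,"dy":0,"dz":0,"fingers":38}]'; python3 -c "
from tgt import *
place(.0015,0,.075);o=get_obs();print(o['joint_pos'].round(2),o['tau'].round(1),o['qvel'].round(1))"
```

```text
clock: 8.4
tool_pos: [0.5339, -0.101, 0.158]
orientation: [-152.7, 0.3, -98.4]
force: [0.3, -0.4, -1.0]
opening: 0.0438
t 8.4 d mm [-2.5  5.1  6.1] rot [0.66 0.31 0.02] pos [ 0.5339 -0.101   0.158 ] rpy [-152.66    0.27  -98.36] open 0.0438 F [ 0.3 -0.4 -1. ]
[  9.82  -2.82 -58.22  44.03 -11.56 -59.82] [  0.  -20.   24.1   3.5   0.9   0. ] [-0.1  0.  -0.1  0.   0.1 -0.1]
```

```bash
cat > kin.py <<'E'
import numpy as np
from scipy.optimize import least_squares
from scipy.spatial.transform import Rotation as Ro
D=[([-49.326,20.546,.682,0,-70.136,-16.507],[.276,-.616,.227],[180,0,-155.83]),
([4.5,-1.1,-26.0,0,-65,-6.1],[.4233,-.1591,.2271],[-179.93,0,-91.57]),
([38.6,14.2,-19.7,0,-56.1,-38.8],[.5361,.1827,.1457],[-179.95,.04,-90.16]),
([38.8,9.3,-11.5,0,-69.2,-39.1],[.5336,.1834,.2501],[-179.98,.02,-90.23]),
([16.6,-9.6,-55.6,33.1,-21.4,-53.8],[.5069,-.0949,.1977],[-151.89,.05,-98.5]),
([9.82,-2.82,-58.22,44.03,-11.56,-59.82],[.5339,-.101,.158],[-152.66,.27,-98.36])]
r=np.radians
def Rx(a):return Ro.from_euler('x',a,degrees=True).as_matrix()
def Ry(a):return Ro.from_euler('y',a,degrees=True).as_matrix()
def Rz(a):return Ro.from_euler('z',a,degrees=True).as_matrix()
# tool frame at end: x_f = forearm/tool axis.
def fk(q,p,s4=1,s6=1):
    a1,z1,L2,a3,d4,d6,e0,e1=p
    A=Rz(q[0]);P=A@np.array([a1,e0,z1]);U=A@Ry(q[1]);P=P+U@[0,0,L2]
    F=A@Ry(q[1]-q[2]);P=P+F@[d4,0,a3]
    W=F@Rx(s4*q[3]);P=P+W@[0,e1,0];W=W@Ry(-q[4]);P=P+W@[d6,0,0]
    W=W@Rx(s6*q[5])
    return P,W
if __name__=='__main__':
    for s4 in(1,-1):
      for s6 in(1,-1):
        print(s4,s6)
        Ms=[]
        for q,t,o in D:
            W=fk(q,np.zeros(8),s4,s6)[1];Rt=Ro.from_euler('xyz',o,degrees=True).as_matrix();M=W.T@Rt;Ms.append(M)
        for M in Ms: print((Ro.from_matrix(Ms[0].T@M).magnitude()*57.3).round(2),end=' ')
        print(Ms[0].round(2).tolist())
E
python3 kin.py
```

```text
1 1Traceback (most recent call last):
  File "kin.py", line 29, in <module>
    for M in Ms: print((Ro.from_matrix(Ms[0].T@M).magnitude()*57.3).round(2),end=' ')
                       ^^^^^^^^^^^^^^^^^^^^^^^^^^^^^^^^^^^^^^^^^^^^^^^^^^
AttributeError: 'float' object has no attribute 'round'
```

```bash
sed -i 's/print((Ro.from_matrix(Ms\[0\].T@M).magnitude()\*57.3).round(2)/print(round(Ro.from_matrix(Ms[0].T@M).magnitude()*57.3,2)/' kin.py
cat >> kin.py <<'E'
    def res(p,s4): return np.concatenate([fk(q,p,s4)[0]-t for q,t,o in D])*1000
    for s4 in(1,-1):
        for it in range(3):
            p0=np.array([0,.3,.4,0.05,.4,.3,-.19,0])+.1*np.random.RandomState(it).randn(8)
            q=least_squares(lambda p:np.r_[res(p,s4),.3*(p-[0.05,.3,.4,0,.4,.3,-.1,-.1])*10],p0);print(s4,q.x.round(4),np.abs(q.fun).max().round(2),q.fun[:18].round(1))
E
python3 kin.py
```

```text
1 1
0.0 20.84 44.55 45.12 25.89 16.02 [[-0.0, -0.0, 1.0], [-0.84, 0.54, 0.0], [-0.54, -0.84, -0.0]]
1 -1
0.0 0.04 0.07 0.07 66.27 88.06 [[-0.0, -0.0, 1.0], [-1.0, -0.0, -0.0], [0.0, -1.0, -0.0]]
-1 1
0.0 20.84 44.55 45.12 74.52 86.64 [[-0.0, -0.0, 1.0], [-0.84, 0.54, 0.0], [-0.54, -0.84, -0.0]]
-1 -1
0.0 0.04 0.07 0.07 0.07 0.01 [[-0.0, -0.0, 1.0], [-1.0, -0.0, -0.0], [0.0, -1.0, -0.0]]
1 [ 0.0348  0.0007  0.5593  0.0554  0.4107  0.2105 -0.4256  0.232 ] 41.35 [ -8.2   7.3  -0.5  10.9  -1.   -0.3   9.7   5.2   3.7  -0.1  -3.   -2.
 -23.8  41.3  -0.1   8.7 -38.   -0.7]
1 [ 0.0348  0.0007  0.5593  0.0554  0.4107  0.2105 -0.4256  0.232 ] 41.35 [ -8.2   7.3  -0.5  10.9  -1.   -0.3   9.7   5.2   3.7  -0.1  -3.   -2.
 -23.8  41.3  -0.1   8.7 -38.   -0.7]
1 [ 0.0348  0.0007  0.5593  0.0554  0.4107  0.2105 -0.4256  0.232 ] 41.35 [ -8.2   7.3  -0.5  10.9  -1.   -0.3   9.7   5.2   3.7  -0.1  -3.   -2.
 -23.8  41.3  -0.1   8.7 -38.   -0.7]
-1 [ 6.000e-04  1.965e-01  6.016e-01  1.200e-03  4.626e-01  3.770e-01
 -6.000e-04 -1.912e-01] 0.6 [ 0.4  0.2 -0.2  0.2  0.1  0.2 -0.1 -0.2  0.   0.1 -0.3 -0.  -0.2 -0.1
  0.1  0.2  0.1 -0.1]
-1 [ 6.000e-04  1.965e-01  6.016e-01  1.200e-03  4.626e-01  3.770e-01
 -6.000e-04 -1.912e-01] 0.6 [ 0.4  0.2 -0.2  0.2  0.1  0.2 -0.1 -0.2  0.   0.1 -0.3 -0.  -0.2 -0.1
  0.1  0.2  0.1 -0.1]
-1 [ 6.000e-04  1.965e-01  6.016e-01  1.200e-03  4.626e-01  3.770e-01
 -6.000e-04 -1.912e-01] 0.6 [ 0.4  0.2 -0.2  0.2  0.1  0.2 -0.1 -0.2  0.   0.1 -0.3 -0.  -0.2 -0.1
  0.1  0.2  0.1 -0.1]
```

```bash
cat > ik.py <<'E'
from kin import *
import pickle
from fit import deckR
p=np.array([0.0006,.1965,.6016,.0012,.4626,.3770,-.0006,-.1912])
M=np.array([[0,0,1.],[-1,0,0],[0,-1,0]])
lo=np.array([-176.03,-82.01,-58.28,-173.87,-174.79,-173.66]);hi=np.array([176.03,121.73,71.71,95.51,-.11,173.66])
def tool(q):
    P,W=fk(q,p,-1,-1);return P,W@M
def err(q,P,R):
    P1,R1=tool(q);return np.r_[(P1-P)*1000,Ro.from_matrix(R1.T@R).as_rotvec()*300]
def ik(P,R,q0,bounds=True):
    s=least_squares(err,np.clip(q0,lo+.01,hi-.01),args=(P,R),bounds=(lo,hi),x_scale=50.,ftol=1e-10,xtol=1e-10);return s.x,np.abs(s.fun).max()
rack=pickle.load(open('est.pkl','rb'))[0];RD=deckR(rack[2]);DO=np.array([rack[0],rack[1],.04])
def tgt(x,y,z,flip=0,off=.049):
    R=np.c_[-RD[:,1],-RD[:,0],-RD[:,2]]
    if flip:R=np.c_[RD[:,1],RD[:,0],-RD[:,2]]
    return RD@np.array([x,y,z+off])+DO,R
E
python3 - <<'E'
from ik import *
rng=np.random.RandomState(0)
for fl in(0,1):
    for z in(.0,.075,.13):
        sol=[]
        for i in range(60):
            q0=lo+(hi-lo)*rng.rand(6)
            q,e=ik(*tgt(.0,0,z,fl),q0)
            if e<.05 and not any(np.abs(q-s).max()<1 for s in sol): sol.append(q)
        print(fl,z,[s.round(1).tolist() for s in sol])
E
```

```text
0 0.0 []
0 0.075 []
0 0.13 [[16.9, -9.7, -55.5, 32.9, -21.8, -53.8]]
1 0.0 []
1 0.075 []
1 0.13 [[16.9, -9.7, -55.5, 32.9, -21.8, 126.2]]
```

```bash
cat > scan.py <<'E'
from ik import *
def tgt2(x,y,z,h,al,be,fl=0):
    # bottle frame axes; jaw dir in deck: rotate about z by be; tool rotated about jaw axis by al; grasp pt at height h
    R=np.c_[-RD[:,1],-RD[:,0],-RD[:,2]]          # base tool frame (x=-dy,y=-dx,z=-dz)
    R=R@Rz(-be)@Ry(al)
    if fl: R=R@Rz(180)
    G=RD@np.array([x,y,z+h])+DO
    return G+R[:,2]*.019,R
if __name__=='__main__':
    seeds=[np.array(s) for s in([16,-9,-55,33,-21,-54],[9,-3,-58,44,-11,-60],[20,10,-40,-60,-30,0],[0,10,-40,60,-30,0],[-30,10,-50,-100,-60,0],[-40,0,-50,90,-60,0])]
    for h in(.068,.075,.09,.098):
        for be in(-50,-30,0,30,50):
            row=[]
            for al in(-45,-35,-25,-15,0,15,25,35,45):
                e=min((ik(*tgt2(.001,0,0,h,al,be),s) for s in seeds),key=lambda t:t[1]);row.append(round(e[1],1))
            print(h,be,row)
E
python3 scan.py
```

```text
0.068 -50 [np.float64(0.0), np.float64(0.0), np.float64(0.0), np.float64(0.0), np.float64(22.5), np.float64(0.0), np.float64(0.0), np.float64(0.0), np.float64(0.0)]
0.068 -30 [np.float64(0.0), np.float64(0.0), np.float64(0.0), np.float64(0.0), np.float64(25.4), np.float64(0.4), np.float64(0.0), np.float64(0.0), np.float64(0.0)]
0.068 0 [np.float64(0.0), np.float64(0.0), np.float64(0.0), np.float64(0.0), np.float64(24.0), np.float64(24.8), np.float64(17.1), np.float64(6.6), np.float64(0.0)]
0.068 30 [np.float64(0.0), np.float64(0.0), np.float64(0.0), np.float64(0.0), np.float64(20.0), np.float64(47.1), np.float64(40.4), np.float64(57.1), np.float64(54.2)]
0.068 50 [np.float64(0.0), np.float64(0.0), np.float64(0.0), np.float64(0.0), np.float64(24.3), np.float64(24.8), np.float64(29.2), np.float64(39.2), np.float64(71.1)]
0.075 -50 [np.float64(0.0), np.float64(0.0), np.float64(0.0), np.float64(0.7), np.float64(20.9), np.float64(0.0), np.float64(0.0), np.float64(0.0), np.float64(0.0)]
0.075 -30 [np.float64(0.0), np.float64(0.0), np.float64(0.0), np.float64(0.0), np.float64(23.4), np.floa
[... 1518 characters left out ...]
 np.float64(0.0), np.float64(0.0)]
0.098 -30 [np.float64(0.0), np.float64(0.0), np.float64(0.0), np.float64(0.0), np.float64(17.3), np.float64(0.0), np.float64(0.0), np.float64(0.0), np.float64(0.0)]
0.098 0 [np.float64(0.0), np.float64(0.0), np.float64(0.0), np.float64(0.0), np.float64(16.0), np.float64(23.0), np.float64(16.4), np.float64(6.6), np.float64(0.0)]
0.098 30 [np.float64(0.0), np.float64(0.0), np.float64(0.0), np.float64(0.0), np.float64(13.9), np.float64(45.6), np.float64(55.8), np.float64(60.8), np.float64(58.7)]
0.098 50 [np.float64(0.0), np.float64(0.0), np.float64(0.0), np.float64(0.0), np.float64(16.7), np.float64(29.2), np.float64(31.6), np.float64(34.8), np.float64(67.2)]
```

Run:
```python
from scan import *
for h in(.078,):
    for al in(-6,-8,-10,-12,-14,-16,-18):
        q=np.array([16,-9,-55,33,-21,-54.]);mn=99;es=[];qs=[]
        for z in(.13,.11,.09,.07,.05,.03,.015,0,-.003):
            q,e=ik(*tgt2(.001,0,z,h,al,0),q);es.append(round(e,2));qs.append(q)
        # body corner clearance over caps
        a=np.radians(-al)
        print(al,'corner',round((h+.047*np.cos(a)-.039*np.sin(a))*1000-110,1),es,np.array(qs[0]).round(1),qs[4].round(1),qs[-1].round(1),'j3min',min(x[2] for x in qs).round(1))
```

```text
-6 corner 10.7 [np.float64(0.0), np.float64(0.0), np.float64(0.0), np.float64(0.0), np.float64(0.0), np.float64(1.38), np.float64(3.58), np.float64(5.86), np.float64(6.29)] [ 15.5 -10.5 -48.5  13.2 -24.5 -33.2] [ 10.8  -0.1 -54.5  24.   -7.8 -40.8] [  8.3   7.5 -53.   21.   -1.7 -35.8] j3min -58.3
-8 corner 9.1 [np.float64(0.0), np.float64(0.0), np.float64(0.0), np.float64(0.0), np.float64(0.0), np.float64(0.0), np.float64(0.0), np.float64(0.0), np.float64(0.23)] [ 13.9 -10.1 -45.8   6.5 -25.5 -25.5] [ 11.3   0.3 -48.5   7.2 -12.3 -24.4] [  9.    7.6 -52.1  15.4  -1.4 -30.8] j3min -52.5
-10 corner 7.5 [np.float64(0.0), np.float64(0.0), np.float64(0.0), np.float64(0.0), np.float64(0.0), np.float64(0.0), np.float64(0.0), np.float64(0.0), np.float64(0.0)] [ 11.7  -9.5 -42.9  -0.3 -27.  -17.5] [  9.3   0.9 -43.4  -4.8 -16.3 -11.1] [  7.7   8.1 -41.2 -11.1 -11.4  -3.3] j3min -43.6
-12 corner 5.9 [np.float64(0.0), np.float64(0.0), np.float64(0.0), np.float64(0.0), np.float64(0.0), np.float64(0.0), np.float64(0.0), np.float64(0.0), np.float64(0.0)] [  9.1  -8.8 -39.9  -7.  -29.   -9.4] [  6
[... 268 characters left out ...]
7.  -13.3 -31.4  -1.6] [  3.2   2.2 -35.7 -21.2 -23.6   9.2] [  0.9   9.1 -33.1 -28.3 -20.3  18.3] j3min -37.0
-16 corner 2.4 [np.float64(0.0), np.float64(0.0), np.float64(0.0), np.float64(0.0), np.float64(0.0), np.float64(0.0), np.float64(0.0), np.float64(0.0), np.float64(0.0)] [  2.8  -7.1 -34.2 -19.  -34.    5.8] [ -0.1   2.9 -32.9 -27.1 -27.   16.9] [ -2.3   9.7 -30.6 -33.7 -24.   25.7] j3min -34.2
-18 corner 0.6 [np.float64(0.0), np.float64(0.0), np.float64(0.0), np.float64(0.0), np.float64(0.0), np.float64(0.0), np.float64(0.0), np.float64(0.0), np.float64(0.0)] [ -0.5  -6.1 -31.8 -24.1 -36.7  12.4] [ -3.3   3.7 -30.5 -31.9 -30.3  23.5] [ -5.3  10.4 -28.5 -38.  -27.4  31.8] j3min -31.8
```

```bash
python3 -m inch '[{"ax":0,"ay":0,"az":0,"dx":-1,"dy":4,"dz":-15,"fingers":38},{"ax":0,"ay":0,"az":0,"dx":-2,"dy":4.5,"dz":-32,"fingers":38},{"ax":0.6,"ay":0.3,"az":0,"dx":-2.5,"dy":5,"dz":-49,"fingers":38},{"ax":0.6,"ay":0.3,"az":0,"dx":-2.5,"dy":5,"dz":-55,"fingers":38}]'; python3 -c "
from tgt import *
place(.0015,0,.130)
need([.5345,.184,.25],down(-90.2));print(get_obs()['joint_pos'].round(1))"
```

```text
clock: 8.9
tool_pos: [0.5047, -0.0942, 0.2052]
orientation: [-152.0, 0.0, -98.5]
force: [-0.2, -0.3, -1.4]
opening: 0.0436
t 8.9 d mm [-0.1  0.9  6.8] rot [0.01 0.06 0.03] pos [ 0.5047 -0.0942  0.2052] rpy [-1.5201e+02  4.0000e-02 -9.8470e+01] open 0.0436 F [-0.2 -0.3 -1.4]
t 8.9 d mm [-279.5  -10.8  -44.8] rot [-27.95  -1.98  -8.11] pos [ 0.5047 -0.0942  0.2052] rpy [-1.5201e+02  4.0000e-02 -9.8470e+01] open 0.0436 F [-0.2 -0.3 -1.4]
[ 17.5 -10.4 -54.5  31.1 -23.4 -52.3]
```

```bash
python3 -m inch '[{"ax":-3,"ay":-0.2,"az":-1,"dx":-35,"dy":-1,"dz":-12,"fingers":38},{"ax":-7,"ay":-0.5,"az":-2,"dx":-70,"dy":-2,"dz":-20,"fingers":38},{"ax":-11,"ay":-0.8,"az":-3,"dx":-110,"dy":-4,"dz":-28,"fingers":38},{"ax":-15,"ay":-1,"az":-4,"dx":-150,"dy":-6,"dz":-34,"fingers":38},{"ax":-19,"ay":-1.3,"az":-5.5,"dx":-190,"dy":-7,"dz":-38,"fingers":38},{"ax":-23,"ay":-1.6,"az":-6.5,"dx":-230,"dy":-9,"dz":-42,"fingers":38},{"ax":-27.9,"ay":-2,"az":-8.1,"dx":-279.5,"dy":-11,"dz":-45,"fingers":38},{"ax":-27.9,"ay":-2,"az":-8.1,"dx":-279.5,"dy":-11,"dz":-45,"fingers":38}]'; python3 -c "
from tgt import *
need([.5345,.184,.049],down(-90.2))
need([.5345,.184,.049],down(-90.2));print(get_obs()['joint_pos'].round(1))"
```

```text
clock: 9.9
tool_pos: [0.5368, 0.1867, 0.2474]
orientation: [179.8, -0.0, -90.1]
force: [-0.8, 0.1, -1.6]
opening: 0.0439
t 9.9 d mm [  2.6   1.6 198.4] rot [ 0.19 -0.03  0.06] pos [0.5368 0.1867 0.2474] rpy [ 1.7981e+02 -3.0000e-02 -9.0140e+01] open 0.0439 F [-0.8  0.1 -1.6]
t 9.9 d mm [  2.6   1.6 198.4] rot [ 0.19 -0.03  0.06] pos [0.5368 0.1867 0.2474] rpy [ 1.7981e+02 -3.0000e-02 -9.0140e+01] open 0.0439 F [-0.8  0.1 -1.6]
[ 38.8   9.9 -11.   -0.1 -69.2 -38.9]
```

```bash
python3 -m inch '[{"ax":0,"ay":0,"az":0,"dx":0,"dy":0,"dz":45,"fingers":38},{"ax":0,"ay":0,"az":0,"dx":0,"dy":0,"dz":90,"fingers":38},{"ax":0,"ay":0,"az":0,"dx":0,"dy":0,"dz":135,"fingers":38},{"ax":0,"ay":0,"az":0,"dx":0,"dy":0,"dz":170,"fingers":38},{"ax":0,"ay":0,"az":0,"dx":0,"dy":0,"dz":188,"fingers":38},{"ax":0,"ay":0,"az":0,"dx":0,"dy":0,"dz":194,"fingers":38},{"ax":0,"ay":0,"az":0,"dx":0,"dy":0,"dz":194,"fingers":38}]'; python3 -c "
from tgt import *
need([.5345,.184,.049],down(-90.2))"
```

```text
clock: 10.78
tool_pos: [0.5349, 0.1833, 0.0551]
orientation: [180.0, -0.0, -90.3]
force: [-0.3, 1.0, -0.8]
opening: 0.044
t 10.78 d mm [-0.7  0.4  6.1] rot [ 0.05 -0.03 -0.05] pos [0.5349 0.1833 0.0551] rpy [ 1.7995e+02 -3.0000e-02 -9.0250e+01] open 0.044 F [-0.3  1.  -0.8]
```

```bash
python3 -m inch '[{"ax":0,"ay":0,"az":0,"dx":0,"dy":0,"dz":3,"fingers":38},{"ax":0,"ay":0,"az":0,"dx":0,"dy":0,"dz":5.5,"fingers":38},{"ax":0,"ay":0,"az":0,"dx":0,"dy":0,"dz":6.5,"fingers":38},{"ax":0,"ay":0,"az":0,"dx":0,"dy":0,"dz":6.5,"fingers":38}]'; python3 -c "
from tgt import *
need([.5345,.184,.049],down(-90.2))"
```

```text
clock: 11.28
tool_pos: [0.5349, 0.1836, 0.0487]
orientation: [180.0, -0.0, -90.2]
force: [-0.5, 0.2, -2.1]
opening: 0.0436
t 11.28 d mm [-0.4  0.4 -0.3] rot [ 0.04 -0.01 -0.04] pos [0.5349 0.1836 0.0487] rpy [ 1.7996e+02 -1.0000e-02 -9.0240e+01] open 0.0436 F [-0.5  0.2 -2.1]
```

```bash
python3 -m inch '[{"ax":0,"ay":0,"az":0,"dx":0,"dy":0,"dz":0.7,"fingers":38},{"ax":0,"ay":0,"az":0,"dx":0,"dy":0,"dz":0.7,"fingers":38}]'; python3 -c "
from tgt import *
print(get_obs()['force'])"
```

```text
clock: 11.52
tool_pos: [0.535, 0.1836, 0.048]
orientation: [180.0, -0.0, -90.2]
force: [-0.3, -0.0, -0.4]
opening: 0.044
[-0.29889979 -0.00262675 -0.41490833]
```

```bash
python3 -m inch '[{"ax":0,"ay":0,"az":0,"dx":0,"dy":0,"dz":0,"fingers":87},{"ax":0,"ay":0,"az":0,"dx":0,"dy":0,"dz":0,"fingers":87},{"ax":0,"ay":0,"az":0,"dx":0,"dy":0,"dz":0,"fingers":87},{"ax":0,"ay":0,"az":0,"dx":0,"dy":0,"dz":-10,"fingers":87}]'
python3 - <<'E'
from tgt import *
from ik import ik,Ry
R=down(-90.2)@Ry(-12);G=np.array([.535,.1838,.078]);P=G+R[:,2]*.019
print(P,R[:,2]);need(P,R)
q=get_obs()['joint_pos']
for z in(0,.1,.2):print(ik(P+[0,0,z],R,q))
s=snapshot('scene');save('p1.png',s['image'][100:250,200:360],4)
E
```

```text
clock: 12.02
tool_pos: [0.5344, 0.1832, 0.0576]
orientation: [179.9, -0.1, -90.3]
force: [0.0, -0.7, -0.1]
opening: 0.0785
[0.53501379 0.1877503  0.0594152 ] [ 7.25747238e-04  2.07910424e-01 -9.78147601e-01]
t 12.03 d mm [-4.6 -0.6 -1.8] rot [  0.12 -12.07  -0.06] pos [0.5344 0.1832 0.0576] rpy [ 1.7988e+02 -7.0000e-02 -9.0250e+01] open 0.0785 F [ 0.  -0.7 -0.1]
(array([ 31.42245176,  18.74567134, -21.99492042, -14.80220413,
       -43.86544313, -21.40382863]), np.float64(2.3592239273284576e-13))
(array([ 31.63574377,  12.01065421, -16.65083031, -12.3654879 ,
       -55.57096723, -25.33997189]), np.float64(1.3877787807814457e-13))
(array([ 31.73830326,   7.45278824,  -8.99426074, -11.00839872,
       -67.51583413, -28.25468362]), np.float64(1.3877787807814457e-13))
```

View pics/p1.png

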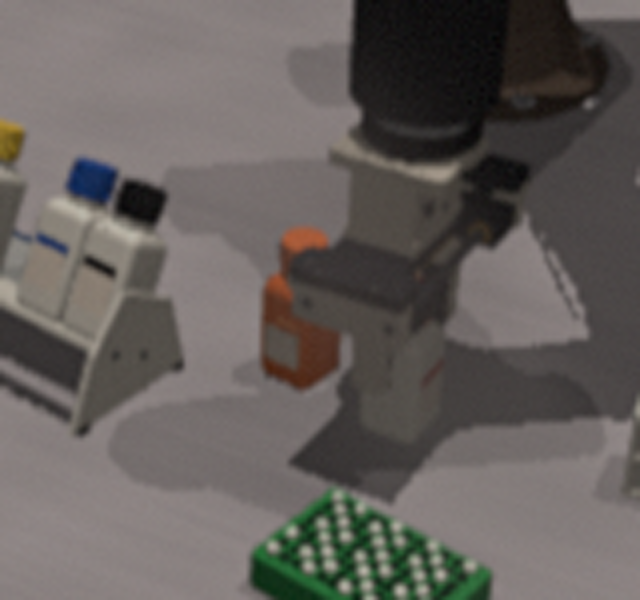

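```bash
python3 -m inch '[{"ax":0,"ay":-3,"az":0,"dx":-1,"dy":0,"dz":-3,"fingers":87},{"ax":0,"ay":-6,"az":0,"dx":-2.3,"dy":-0.3,"dz":-4,"fingers":87},{"ax":0,"ay":-9,"az":0,"dx":-3.5,"dy":-0.6,"dz":-3,"fingers":87},{"ax":0,"ay":-12,"az":0,"dx":-4.6,"dy":-0.6,"dz":-1.8,"fingers":87},{"ax":0,"ay":-12,"az":0,"dx":-4.6,"dy":-0.6,"dz":-1.8,"fingers":87},{"ax":0,"ay":-12,"az":0,"dx":-4.6,"dy":-0.6,"dz":-1.8,"fingers":87}]'
cat > pk.py <<'E'
from tgt import *
from ik import ik,Ry
R=down(-90.2)@Ry(-12);G=np.array([.535,.1838,.078]);P=G+R[:,2]*.019
need(P,R)
E
python3 pk.py
```

```text
clock: 12.82
tool_pos: [0.5358, 0.1881, 0.06]
orientation: [180.0, 11.9, -90.3]
force: [0.1, 0.2, 0.1]
opening: 0.0865
t 12.82 d mm [0.4 0.8 0.5] rot [ 0.01 -0.07 -0.05] pos [0.5358 0.1881 0.06  ] rpy [179.98  11.93 -90.26] open 0.0865 F [0.1 0.2 0.1]
```

Pose is as planned. Now I close the fingers.

```bash
python3 -m inch '[{"ax":0,"ay":0,"az":0,"dx":0,"dy":1,"dz":0,"fingers":60},{"ax":0,"ay":0,"az":0,"dx":0,"dy":1,"dz":0,"fingers":38},{"ax":0,"ay":0,"az":0,"dx":0,"dy":1,"dz":0,"fingers":38},{"ax":0,"ay":0,"az":0,"dx":0,"dy":1,"dz":0,"fingers":38},{"ax":0,"ay":0,"az":0,"dx":0,"dy":1,"dz":0,"fingers":38},{"ax":0,"ay":0,"az":0,"dx":0,"dy":1,"dz":0,"fingers":38}]'; python3 pk.py
```

```text
clock: 13.58
tool_pos: [0.5345, 0.1882, 0.0597]
orientation: [180.0, 12.0, -90.3]
force: [-0.2, 0.1, 0.3]
opening: 0.0437
t 13.57 d mm [ 0.4 -0.5  0.2] rot [ 0.03 -0.02 -0.05] pos [0.5345 0.1882 0.0597] rpy [179.96  11.98 -90.26] open 0.0437 F [-0.2  0.1  0.3]
```

```bash
python3 -m inch '[{"ax":0,"ay":0,"az":0,"dx":-2.1,"dy":0,"dz":-9.8,"fingers":38},{"ax":0,"ay":0,"az":0,"dx":-8.3,"dy":0,"dz":-39,"fingers":38},{"ax":0,"ay":0,"az":0,"dx":-16.6,"dy":0,"dz":-78,"fingers":38},{"ax":0,"ay":0,"az":0,"dx":-25,"dy":0,"dz":-117,"fingers":38},{"ax":0,"ay":0,"az":0,"dx":-33.3,"dy":0,"dz":-156,"fingers":38},{"ax":0,"ay":0,"az":0,"dx":-39.5,"dy":0,"dz":-186,"fingers":38},{"ax":0,"ay":0,"az":0,"dx":-39.5,"dy":0,"dz":-186,"fingers":38}]'
cat > pl.py <<'E'
from tgt import *
from ik import ik,Ry
import fit
# bottle in tool frame (from grasp)
Rg=Ro.from_euler('xyz',[180,12.0,-90.26],degrees=True).as_matrix()
Bt=Rg.T@(np.array([.5345,.1838,0])-np.array([.5345,.1882,.0597]))
RB=Ro.from_euler('z',-.26,degrees=True).as_matrix()   # bottle frame world at grasp (x≈world x)
Rbt=Rg.T@RB
rack=pickle.load(open('est.pkl','rb'))[0];RD=deckR(rack[2]);DO=np.array([rack[0],rack[1],.04])
def bneed(x,y,z):
    R=RD@Rbt.T; need(RD@np.array([x,y,z])+DO-R@Bt,R)
def bpose(o=None):
    o=o or get_obs();Rt=Ro.from_euler('xyz',o['orientation'],degrees=True).as_matrix()
    return Rt@Rbt,o['tool_pos']+Rt@Bt
def rep():
    Rb,B=bpose();print('bottle in deck mm',(RD.T@(B-DO)*1000).round(1),'rot',Ro.from_matrix(RD.T@Rb).as_rotvec(degrees=True).round(2),'F',get_obs()['force'].round(1),'j',get_obs()['joint_pos'].round(1))
E
python3 -c "
from pl import *
print(Bt);bneed(.0015,0,.13);rep()"
```

```text
clock: 14.45
tool_pos: [0.5357, 0.1885, 0.2534]
orientation: [-179.7, 12.1, -90.2]
force: [0.4, -0.3, -1.7]
opening: 0.0439
[ 1.67161331e-02 -1.99664981e-05  5.74806097e-02]
t 14.45 d mm [281.2  32.1 -14.2] rot [28.78  2.15  2.14] pos [0.5357 0.1885 0.2534] rpy [-179.74   12.12  -90.18] open 0.0439 F [ 0.4 -0.3 -1.7]
bottle in deck mm [-12.  279.9 180.5] rot [ 2.15 27.71  8.08] F [ 0.4 -0.3 -1.7] j [ 31.8   7.6  -9.6 -11.  -66.5 -28.1]
```

```bash
python3 -m inch '[{"ax":3,"ay":0.2,"az":0.2,"dx":30,"dy":3,"dz":-2,"fingers":38},{"ax":7,"ay":0.5,"az":0.5,"dx":70,"dy":8,"dz":-4,"fingers":38},{"ax":11,"ay":0.8,"az":0.8,"dx":110,"dy":12,"dz":-6,"fingers":38},{"ax":15,"ay":1.1,"az":1.1,"dx":150,"dy":17,"dz":-8,"fingers":38},{"ax":19,"ay":1.4,"az":1.4,"dx":190,"dy":22,"dz":-10,"fingers":38},{"ax":23,"ay":1.7,"az":1.7,"dx":230,"dy":26,"dz":-12,"fingers":38},{"ax":28.8,"ay":2.15,"az":2.15,"dx":281,"dy":32,"dz":-14,"fingers":38},{"ax":28.8,"ay":2.15,"az":2.15,"dx":281,"dy":32,"dz":-14,"fingers":38}]'
cat > ov2.py <<'E'
from pl import *
from fit import CAP,BODY
import sys
tag=sys.argv[1]
for c,box in(('scene',(60,220,140,300)),('top',(150,270,250,400))):
    s=snapshot(c);pickle.dump(s,open(c+tag+'.pkl','wb'));Rb,B=bpose()
    k=5;im=cv2.resize(s['image'][box[0]:box[1],box[2]:box[3]],None,fx=k,fy=k,interpolation=cv2.INTER_CUBIC)
    def dr(P,col):
        h=cv2.convexHull(proj(s,P).astype(np.float32))[:,0];h=((h-[box[2],box[0]]+.5)*k).astype(np.int32);cv2.polylines(im,[h],True,col,1)
    for Q in(BODY,CAP):
        dr(Q@Rb.T+B,(0,255,255))
        for y in(-.0915,-.046,.046,.0915): dr((Q+[0,y,0])@RD.T+DO,(255,0,255))
    cv2.imwrite('pics/ov%s%s.png'%(c,tag),cv2.cvtColor(im[:600],cv2.COLOR_RGB2BGR))
rep()
E
python3 -c "
from pl import *
bneed(.0015,0,.13);rep()"; python3 ov2.py c
```

```text
clock: 15.45
tool_pos: [0.4977, -0.0921, 0.2027]
orientation: [-151.9, 10.4, -93.2]
force: [0.2, 0.4, -1.3]
opening: 0.0435
t 15.45 d mm [-4.  -6.6 -2. ] rot [ 0.4  -0.29 -0.25] pos [ 0.4977 -0.0921  0.2027] rpy [-151.93   10.44  -93.18] open 0.0435 F [ 0.2  0.4 -1.3]
bottle in deck mm [ -5.6  -3.8 127.3] rot [-0.29  0.44 -0.16] F [ 0.2  0.4 -1.3] j [  9.   -8.8 -40.5  -6.8 -28.9  -9.8]
bottle in deck mm [ -2.1  -1.3 128. ] rot [-0.2   0.32 -0.01] F [ 0.7 -0.2 -1. ] j [  9.2  -8.7 -40.2  -6.6 -29.   -9.9]
```

View pics/ovscenec.png

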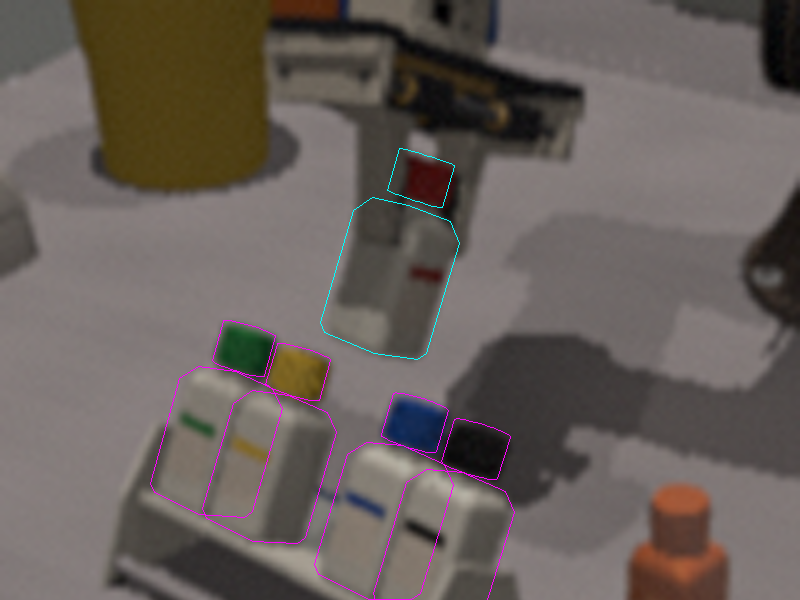

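View pics/ovtopc.png

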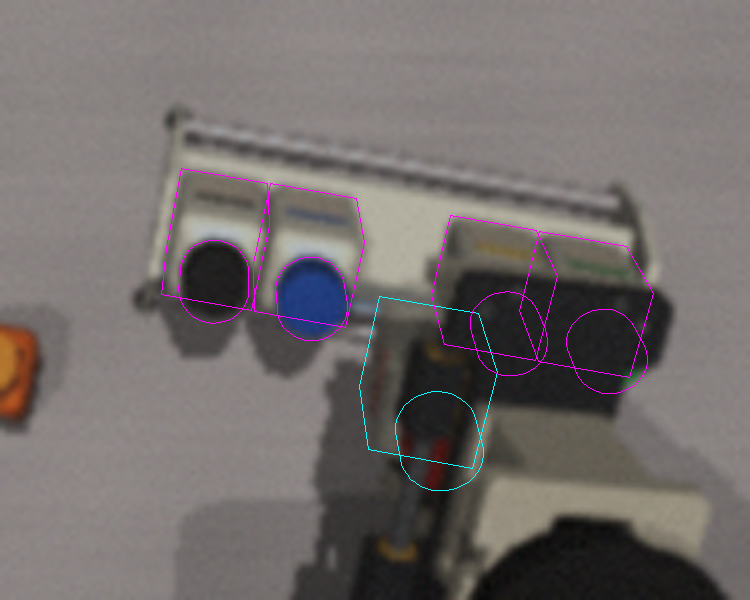

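```bash
python3 -m inch '[{"ax":0,"ay":0,"az":0,"dx":0,"dy":0,"dz":0,"fingers":38},{"ax":0,"ay":0,"az":0,"dx":0,"dy":0,"dz":0,"fingers":38}]'
python3 -c "
from pl import *
rep();bneed(.0015,0,.078)"
```

```text
clock: 15.8
tool_pos: [0.5019, -0.0886, 0.2053]
orientation: [-151.8, 10.4, -92.8]
force: [-0.6, -0.4, -0.7]
opening: 0.0437
bottle in deck mm [ -0.9   0.4 127.9] rot [-0.12  0.27  0.14] F [-0.6 -0.4 -0.7] j [  9.4  -8.7 -40.1  -6.7 -28.9  -9.9]
t 15.8 d mm [10.8 -2.4 48.7] rot [ 0.29 -0.12  0.08] pos [ 0.5019 -0.0886  0.2053] rpy [-151.76   10.44  -92.81] open 0.0437 F [-0.6 -0.4 -0.7]
```

```bash
python3 -m inch '[{"ax":0.1,"ay":0,"az":0,"dx":2,"dy":-2,"dz":10,"fingers":38},{"ax":0.2,"ay":-0.1,"az":0,"dx":5,"dy":-2.4,"dz":22,"fingers":38},{"ax":0.3,"ay":-0.1,"az":0,"dx":8,"dy":-2.4,"dz":35,"fingers":38},{"ax":0.3,"ay":-0.1,"az":0,"dx":10.8,"dy":-2.4,"dz":48.7,"fingers":38},{"ax":0.3,"ay":-0.1,"az":0,"dx":10.8,"dy":-2.4,"dz":48.7,"fingers":38},{"ax":0.3,"ay":-0.1,"az":0,"dx":10.8,"dy":-2.4,"dz":48.7,"fingers":38},{"ax":0.3,"ay":-0.1,"az":0,"dx":10.8,"dy":-2.4,"dz":48.7,"fingers":38}]'
python3 ov2.py d; python3 -c "
from pl import *
bneed(.0015,0,.078)"
```

```text
clock: 16.68
tool_pos: [0.5265, -0.0938, 0.1627]
orientation: [-151.4, 10.5, -92.8]
force: [-0.1, -0.0, -0.5]
opening: 0.0434
bottle in deck mm [ 1.6 -0.9 78.6] rot [-0.04 -0.09 -0.  ] F [-0.1  0.8 -1.3] j [  7.4  -2.4 -39.9 -10.9 -22.8  -4. ]
t 16.77 d mm [-0.7 -0.   0.7] rot [-0.09 -0.04  0.02] pos [ 0.5265 -0.0937  0.1627] rpy [-151.38   10.54  -92.82] open 0.0436 F [-0.1  0.8 -1.3]
```

View pics/ovscened.png

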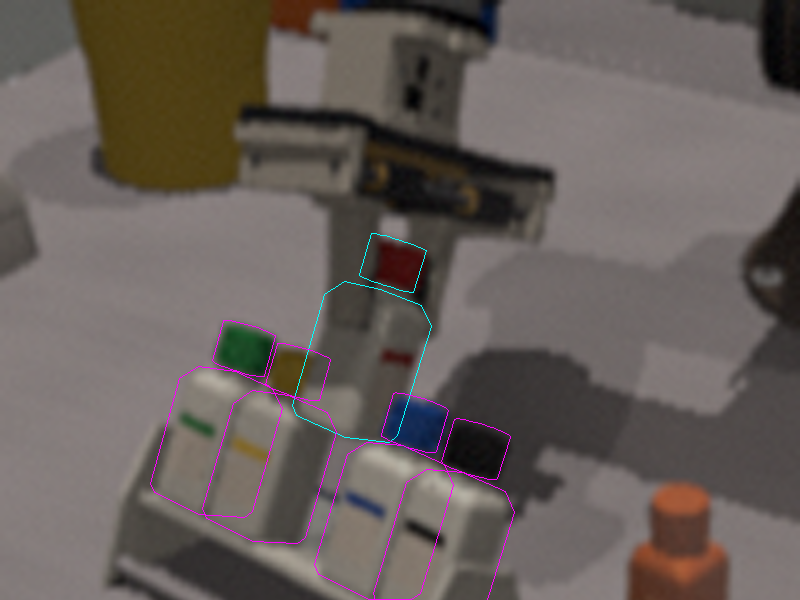

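View pics/ovtopd.png

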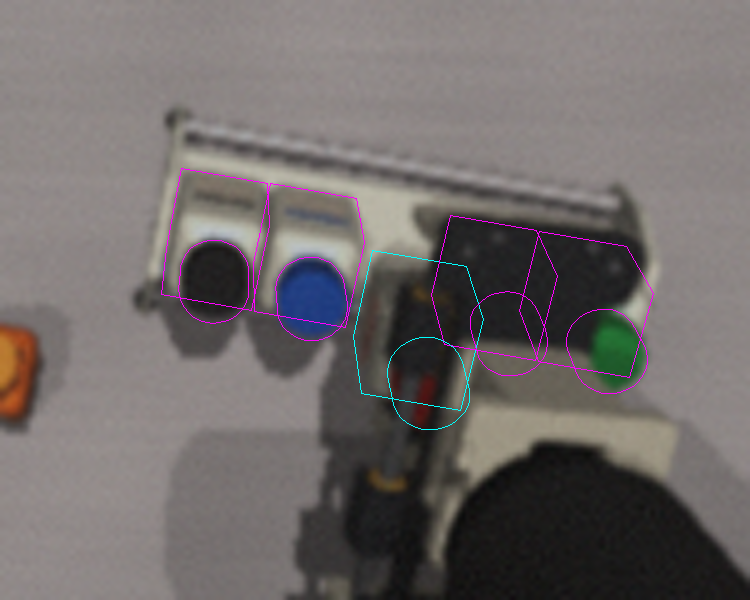

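```bash
python3 -c "
from pl import *
rep();bneed(.0015,-.0003,.03)"
```

```text
bottle in deck mm [ 1.6 -0.9 78.6] rot [-0.04 -0.09 -0.  ] F [-0.1  0.8 -1.3] j [  7.4  -2.4 -39.9 -10.9 -22.8  -4. ]
t 16.77 d mm [ 9.5  0.  47.6] rot [-0.09 -0.04  0.02] pos [ 0.5265 -0.0937  0.1627] rpy [-151.38   10.54  -92.82] open 0.0436 F [-0.1  0.8 -1.3]
```

```bash
python3 -m inch '[{"ax":0,"ay":0,"az":0,"dx":0.5,"dy":0,"dz":5,"fingers":38},{"ax":0,"ay":0,"az":0,"dx":2.0,"dy":0,"dz":12,"fingers":38},{"ax":0,"ay":0,"az":0,"dx":4.0,"dy":0,"dz":21,"fingers":38},{"ax":0,"ay":0,"az":0,"dx":5.8,"dy":0,"dz":30,"fingers":38},{"ax":0,"ay":0,"az":0,"dx":7.8,"dy":0,"dz":39,"fingers":38},{"ax":0,"ay":0,"az":0,"dx":9.5,"dy":0,"dz":47.6,"fingers":38},{"ax":0,"ay":0,"az":0,"dx":9.5,"dy":0,"dz":47.6,"fingers":38},{"ax":0,"ay":0,"az":0,"dx":9.5,"dy":0,"dz":47.6,"fingers":38}]'
python3 ov2.py e; python3 -c "
from pl import *
bneed(.0015,-.0003,.005)"
```

```text
clock: 17.77
tool_pos: [0.549, -0.0967, 0.1193]
orientation: [-151.4, 10.5, -92.8]
force: [-0.2, -0.6, -1.7]
opening: 0.0438
bottle in deck mm [ 1.4 -0.4 29.8] rot [-0.05 -0.06  0.  ] F [-0.3  0.  -1.9] j [  5.8   4.1 -38.4 -16.2 -18.2   2.8]
t 17.88 d mm [ 5.1 -0.1 24.3] rot [-0.06 -0.05  0.01] pos [ 0.549  -0.0966  0.1197] rpy [-151.41   10.53  -92.83] open 0.0436 F [-0.3  0.  -1.9]
```

View pics/ovscenee.png

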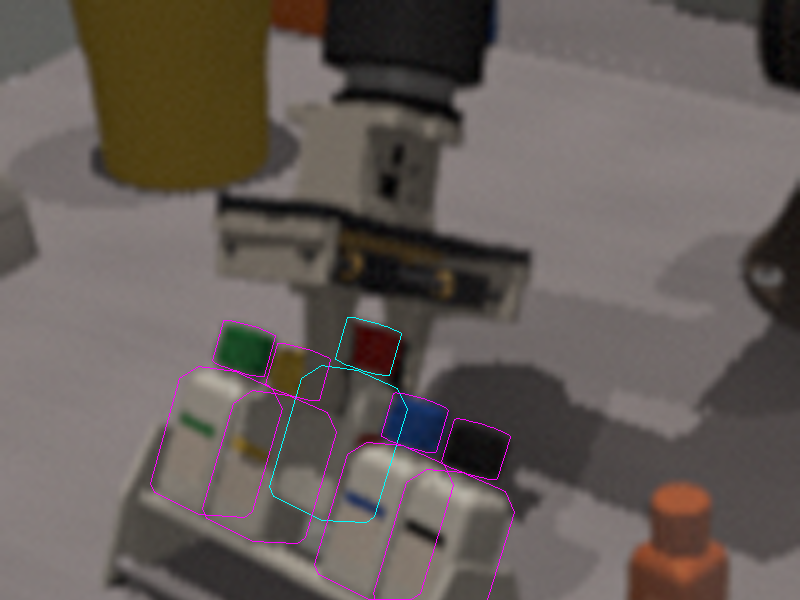

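View pics/ovtope.png

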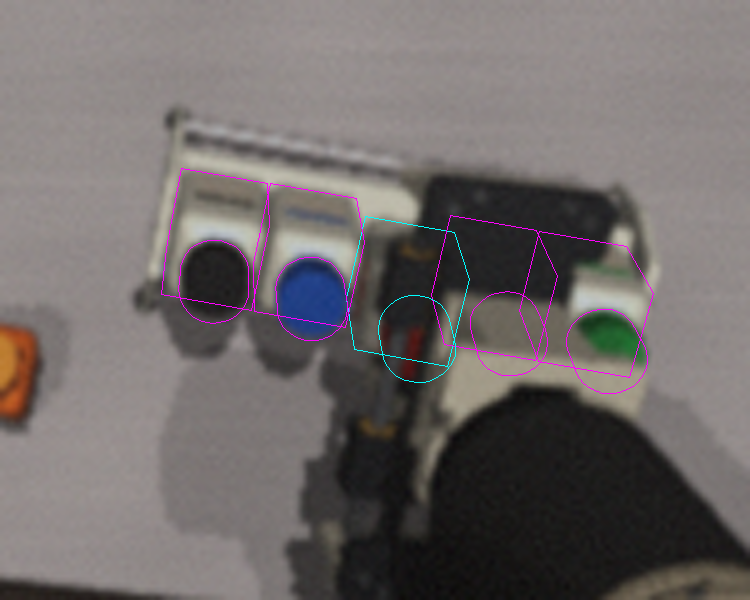

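```bash
python3 -m inch '[{"ax":0,"ay":0,"az":0,"dx":1,"dy":0,"dz":5,"fingers":38},{"ax":0,"ay":0,"az":0,"dx":2.1,"dy":0,"dz":10,"fingers":38},{"ax":0,"ay":0,"az":0,"dx":3.1,"dy":0,"dz":15,"fingers":38},{"ax":0,"ay":0,"az":0,"dx":4.2,"dy":0,"dz":20,"fingers":38},{"ax":0,"ay":0,"az":0,"dx":5.2,"dy":0,"dz":25,"fingers":38},{"ax":0,"ay":0,"az":0,"dx":5.2,"dy":0,"dz":25,"fingers":38}]'
python3 -c "
from pl import *
rep();bneed(.0015,-.0003,.0)"
```

```text
clock: 18.62
tool_pos: [0.5609, -0.0984, 0.0962]
orientation: [-151.5, 10.5, -92.9]
force: [-0.7, -0.3, -0.9]
opening: 0.0435
bottle in deck mm [ 0.9 -0.4  3.5] rot [-0.07  0.01 -0.01] F [-0.7 -0.3 -0.9] j [  4.7   7.7 -37.  -19.8 -16.5   7.4]
t 18.62 d mm [ 0.7 -0.6  3.4] rot [ 0.01 -0.07 -0.01] pos [ 0.5609 -0.0984  0.0962] rpy [-151.49   10.52  -92.86] open 0.0435 F [-0.7 -0.3 -0.9]
```

```bash
python3 -m inch '[{"ax":0,"ay":0,"az":0,"dx":0.4,"dy":0,"dz":1.7,"fingers":38},{"ax":0,"ay":0,"az":0,"dx":0.6,"dy":0,"dz":2.7,"fingers":38},{"ax":0,"ay":0,"az":0,"dx":0.6,"dy":0,"dz":2.7,"fingers":38}]'
python3 -c "
from pl import *
rep()"
python3 -m inch '[{"ax":0,"ay":0,"az":0,"dx":0.1,"dy":0,"dz":0.7,"fingers":38},{"ax":0,"ay":0,"az":0,"dx":0.1,"dy":0,"dz":0.7,"fingers":38}]'
python3 -c "
from pl import *
rep()"
```

```text
clock: 19.0
tool_pos: [0.5622, -0.0985, 0.0944]
orientation: [-151.4, 10.5, -92.8]
force: [0.0, 0.0, -0.8]
opening: 0.044
bottle in deck mm [ 1.3 -0.3  1.3] rot [-0.05 -0.04  0.  ] F [ 0.   0.  -0.8] j [  4.6   8.  -36.8 -20.2 -16.3   7.9]
clock: 19.25
tool_pos: [0.5625, -0.0985, 0.0937]
orientation: [-151.4, 10.5, -92.8]
force: [0.0, 0.7, -1.3]
opening: 0.0434
bottle in deck mm [ 1.2 -0.3  0.6] rot [-0.05 -0.04  0.01] F [ 0.   0.7 -1.3] j [  4.6   8.1 -36.8 -20.3 -16.3   8. ]
```

Not in contact yet. I'll keep going in sub-millimetre steps until the wrist force shows the floor.

```bash
python3 -m inch '[{"ax":0,"ay":0,"az":0,"dx":0.2,"dy":0,"dz":0.8,"fingers":38},{"ax":0,"ay":0,"az":0,"dx":0.2,"dy":0,"dz":0.8,"fingers":38}]'
python3 -c "
from pl import *
rep()"
python3 -m inch '[{"ax":0,"ay":0,"az":0,"dx":0.1,"dy":0,"dz":0.5,"fingers":38},{"ax":0,"ay":0,"az":0,"dx":0.1,"dy":0,"dz":0.5,"fingers":38}]'
python3 -c "
from pl import *
rep()"
```

```text
clock: 19.5
tool_pos: [0.5629, -0.0986, 0.093]
orientation: [-151.4, 10.5, -92.8]
force: [0.1, 0.2, -0.3]
opening: 0.0437
bottle in deck mm [ 1.2 -0.3 -0.3] rot [-0.06 -0.03 -0.  ] F [ 0.1  0.2 -0.3] j [  4.5   8.2 -36.7 -20.5 -16.3   8.2]
clock: 19.75
tool_pos: [0.563, -0.0985, 0.0929]
orientation: [-151.4, 10.5, -92.8]
force: [-2.9, 1.4, 4.8]
opening: 0.0436
bottle in deck mm [ 1.3 -0.2 -0.4] rot [-0.04 -0.05  0.  ] F [-2.9  1.4  4.8] j [  4.5   8.2 -36.7 -20.6 -16.3   8.3]
```

```bash
python3 -m inch '[{"ax":0,"ay":0,"az":0,"dx":0,"dy":0.5,"dz":-0.2,"fingers":38},{"ax":0,"ay":0,"az":0,"dx":0,"dy":1,"dz":-0.2,"fingers":38},{"ax":0,"ay":0,"az":0,"dx":0,"dy":1,"dz":-0.2,"fingers":38}]'
python3 ov2.py f
```

```text
clock: 20.12
tool_pos: [0.5629, -0.0985, 0.0928]
orientation: [-151.4, 10.5, -92.8]
force: [-1.1, 1.9, 4.8]
opening: 0.0435
bottle in deck mm [ 1.2 -0.3 -0.4] rot [-0.05 -0.12  0.  ] F [-0.9  1.1  5.4] j [  4.5   8.2 -36.8 -20.6 -16.1   8.3]
```

View pics/ovscenef.png

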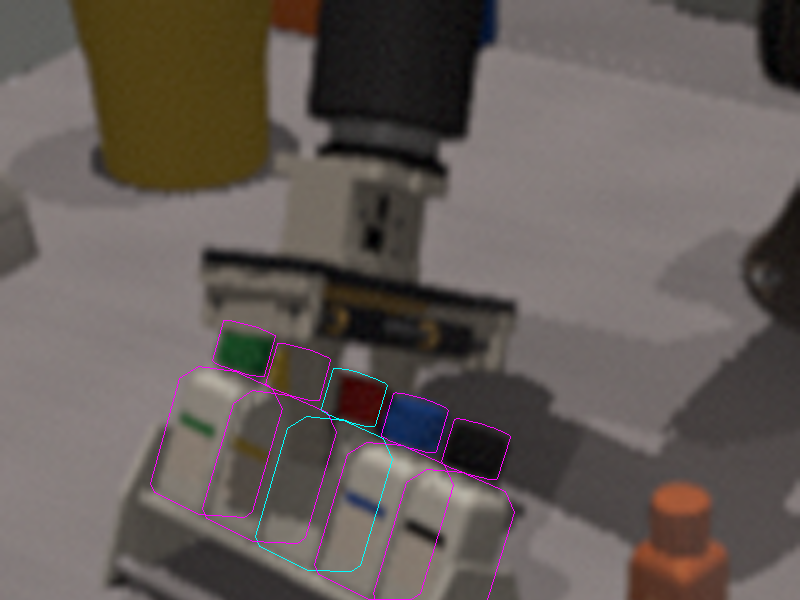

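View pics/ovtopf.png

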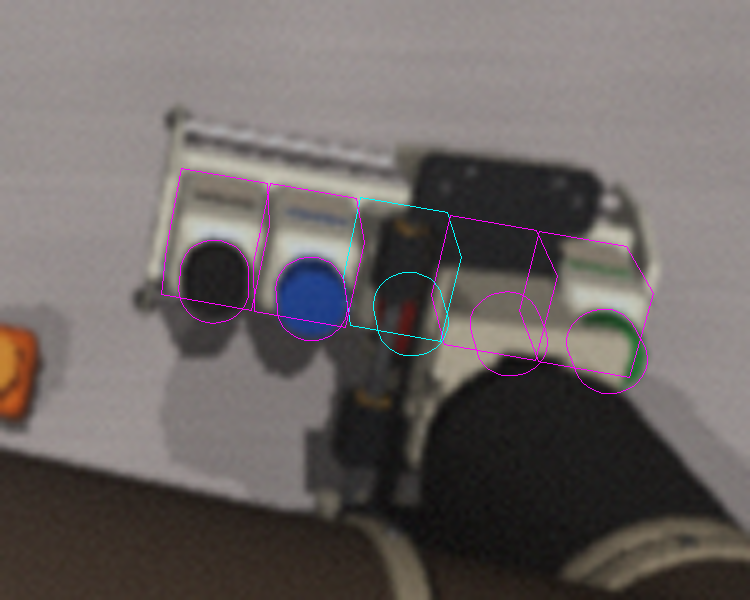

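```bash
python3 -m inch '[{"ax":0,"ay":0,"az":0,"dx":0,"dy":0,"dz":0,"fingers":52},{"ax":0,"ay":0,"az":0,"dx":0,"dy":0,"dz":0,"fingers":60},{"ax":0,"ay":0,"az":0,"dx":0,"dy":0,"dz":0,"fingers":87},{"ax":0,"ay":0,"az":0,"dx":0,"dy":0,"dz":0,"fingers":87},{"ax":0,"ay":0,"az":0,"dx":0,"dy":0,"dz":0,"fingers":87}]'
python3 ov2.py g
```

```text
clock: 20.85
tool_pos: [0.5621, -0.0985, 0.0921]
orientation: [-151.5, 10.5, -92.8]
force: [0.0, 0.4, 0.8]
opening: 0.0839
bottle in deck mm [ 0.1 -0.4 -0.6] rot [-0.06 -0.03  0.  ] F [ 0.2 -0.1  0.1] j [  4.5   8.2 -36.8 -20.6 -16.2   8.3]
```

View pics/ovsceneg.png

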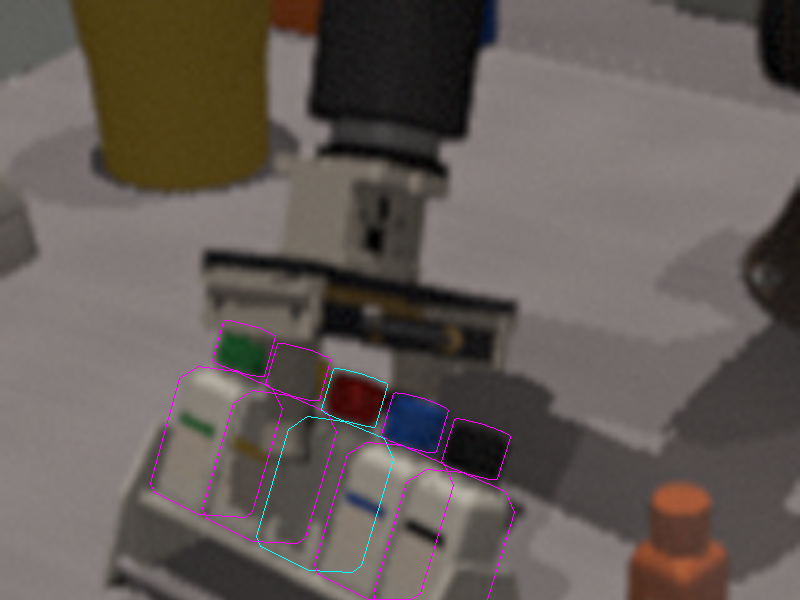

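```bash
python3 -m inch '[{"ax":0,"ay":0,"az":0,"dx":-2.1,"dy":0,"dz":-10,"fingers":87},{"ax":0,"ay":0,"az":0,"dx":-5.3,"dy":0,"dz":-25,"fingers":87},{"ax":0,"ay":0,"az":0,"dx":-9.5,"dy":0,"dz":-45,"fingers":87},{"ax":0,"ay":0,"az":0,"dx":-14.9,"dy":0,"dz":-70,"fingers":87},{"ax":0,"ay":0,"az":0,"dx":-20.2,"dy":0,"dz":-95,"fingers":87},{"ax":0,"ay":0,"az":0,"dx":-25.5,"dy":0,"dz":-120,"fingers":87},{"ax":0,"ay":0,"az":0,"dx":-29.8,"dy":0,"dz":-140,"fingers":87}]'
python3 - <<'E'
from tgt import *
need([.42,.15,.30],down(-90))
E
```

```text
clock: 21.82
tool_pos: [0.4949, -0.0885, 0.2202]
orientation: [-151.4, 10.5, -92.8]
force: [-0.4, 0.6, 0.1]
opening: 0.0867
t 21.82 d mm [-245.1   58.9  -72.8] rot [-28.82   9.6   -5.4 ] pos [ 0.4949 -0.0885  0.2202] rpy [-151.35   10.52  -92.84] open 0.0867 F [-0.4  0.6  0.1]
```

Next I move the arm to the side so that both cameras can see the rack.

```bash
python3 -m inch '[{"ax":-3,"ay":1,"az":-0.5,"dx":-10,"dy":4,"dz":-25,"fingers":87},{"ax":-7,"ay":2.3,"az":-1,"dx":-40,"dy":12,"dz":-45,"fingers":87},{"ax":-11,"ay":3.5,"az":-2,"dx":-85,"dy":22,"dz":-58,"fingers":87},{"ax":-15,"ay":5,"az":-3,"dx":-130,"dy":32,"dz":-65,"fingers":87},{"ax":-19,"ay":6.5,"az":-3.5,"dx":-170,"dy":42,"dz":-70,"fingers":87},{"ax":-23,"ay":8,"az":-4.5,"dx":-210,"dy":52,"dz":-72,"fingers":87},{"ax":-28.8,"ay":9.6,"az":-5.4,"dx":-245,"dy":59,"dz":-73,"fingers":87},{"ax":-28.8,"ay":9.6,"az":-5.4,"dx":-245,"dy":59,"dz":-73,"fingers":87}]'
python3 - <<'E'
from fit import *
for c,b in(('scene',(100,250,140,360)),('top',(130,260,120,400))):
    s=snapshot(c);pickle.dump(s,open(c+'z.pkl','wb'));save('z'+c+'.png',s['image'][b[0]:b[1],b[2]:b[3]],2.8 if c=='top' else 3.6)
E
```

```text
clock: 22.82
tool_pos: [0.4214, 0.152, 0.2986]
orientation: [179.9, -0.1, -89.9]
force: [-0.0, -0.3, 0.2]
opening: 0.0869
```

View pics/zscene.png

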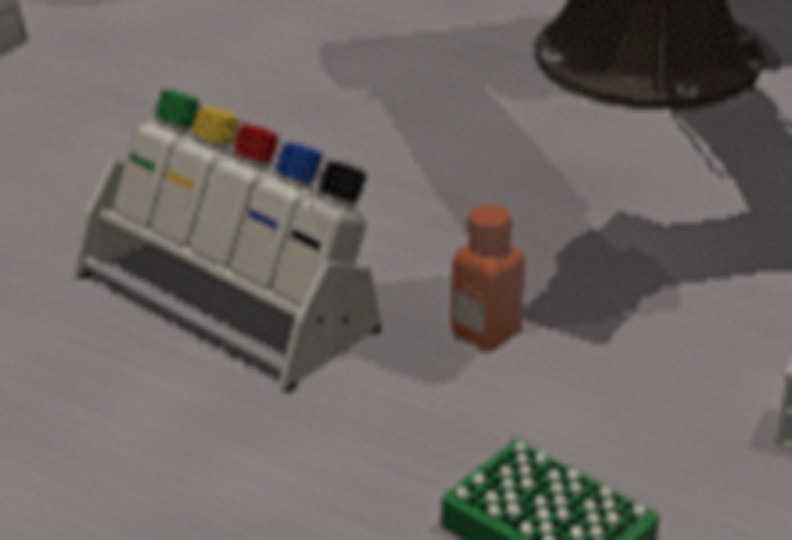

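View pics/ztop.png

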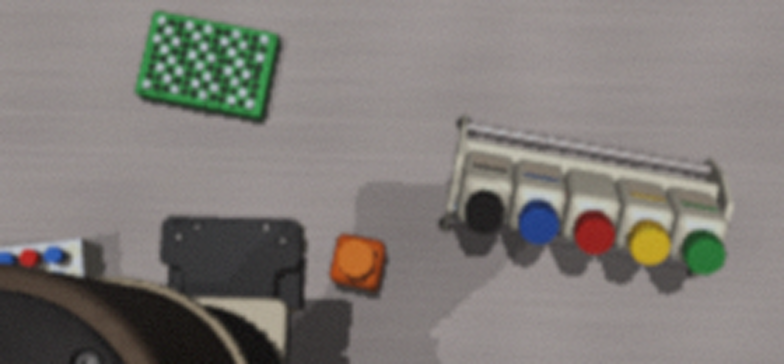

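Run:
```python
from fit import *
rack=pickle.load(open('est.pkl','rb'))[0];R=deckR(rack[2]);D=np.array([rack[0],rack[1],.04])
g={'top':dict(red=(332,213,10),blue=(312,209,12),green=(371,220,12),yellow=(352,217,12),black=(293,205,12)),
'scene':dict(red=(211,140,7),blue=(223,145,9),green=(189,130,8),yellow=(200,135,8),black=(235,150,9))}
C={}
for c in g:
    a=pickle.load(open(c+'.pkl','rb'));s=pickle.load(open(c+'z.pkl','rb'))
    for k,b in g[c].items():
        ce=capmask(s['image'],k,b)[1];C[c,k]=ce
        if k!='red':print(c,k,'shift px',(ce-capmask(a['image'],k,b)[1]).round(2))
y=dict(black=.0915,blue=.046,red=0,yellow=-.046,green=-.0915)
for k in y:
    def f(p): return np.concatenate([hullcen(pickle.load(open(c+'z.pkl','rb')),(CAP+[p[0],p[1],p[2]])@R.T+D)-C[c,k] for c in('top','scene')])
    q=least_squares(f,[0,y[k],0],x_scale=.01);print(k,'deck xyz err mm',((q.x-[0,y[k],0])*1000).round(1),q.fun.round(1))
```

```text
top blue shift px [-0.03  0.05]
top green shift px [0.02 0.04]
top yellow shift px [-0.04 -0.01]
top black shift px [-0.06  0.1 ]
scene blue shift px [-0.01  0.14]
scene green shift px [0.05 0.29]
scene yellow shift px [0.24 0.31]
scene black shift px [0.09 0.13]
black deck xyz err mm [-0.8 -0.3 -2.4] [-0.1  0.1 -0.1 -0. ]
blue deck xyz err mm [-0.8 -0.5 -1.8] [-0.1  0.  -0.1  0. ]
red deck xyz err mm [-0.8 -1.1 -1.1] [-0.  0. -0. -0.]
yellow deck xyz err mm [-1.5 -0.5 -1.6] [-0.2  0.1 -0.3 -0.1]
green deck xyz err mm [-1.1 -0.4 -1.3] [-0.2  0.1 -0.3 -0.1]
```

The red bottle lines up with its neighbours to within about 1 mm, and none of them moved. I'm handing the job in.

```bash
python3 -c "
from plant import *
print(close_job())"
```

```text
the job is handed in; nothing more can be done
None
```

The red-capped bottle is in the empty place in the sloping rack, between the blue and yellow ones. It stands flat on the sloping floor, and I handed the job in at about 23 s of the 42 s.

- **Grasp:** My first grip, with the tool straight along the bottle, could not be lowered into the rack because joint 3 stopped at its limit about 80 mm above the floor. I set the bottle back on the bench and regripped it with the tool tilted 12° sideways.
- **Placing:** I lowered the bottle until the wrist force showed contact with the floor, about 5 N. A 1 mm nudge towards the front lip barely moved it, so it was either against the lip or held by friction. I then opened the fingers and backed out square to the floor.
- **Last checks:** Measured by its cap in both cameras, the red bottle is within about 1 mm of its neighbours' line and of their seating height.
    - **Neighbours:** their caps moved at most 0.1 px in the top view and 0.4 px in the scene view, roughly 1 mm and within measuring noise.
    - **Tube racks:** I did not measure them; neither looked shifted, but the arm partly covered the white one in the last pictures.
- **Disagreement:** All five caps read 1 to 2.4 mm low in the combined camera fit. I put that down to camera calibration, because the bottles agree with each other.

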